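# Get the test coupon out from behind the bottles and onto the balance

### The arm

A 6-joint arm with a two-finger parallel gripper is mounted at the origin on the work surface. World frame = base frame: x ahead of the robot, y to its left, z up, the work surface at z = 0. Lengths are in mm, angles in rad, forces in N, time in s.
With the tool pointing down it reaches from about 300 to 775 mm from the base axis. Payload 14.6 kg.
Tool frame: the origin (TCP) lies at the very end of the fingers, on their centre line; the grasp point (between the pads) lies 19 mm behind it; z points along the fingers, y is the line along which they close (so a half turn about z gives the same grasp; the last joint's range is limited). The gripper opens to 94 mm and grips with 3 to 60 N. Pads are 16 mm wide; open, the fingers measure 119 mm over their backs; the gripper's body (75 mm by 177 mm) begins 78 mm behind the grasp point.
Start: joints at [-1.269, 0.3, 1.521, -0, 1.321, -0.067], TCP at [198.265, -513.011, 205.446] pointing down, gripper open.
Joint ranges: [-3.03, 3.03], [-0.79, 2.21], [0.23, 2.52], [-1.04, 4.18], [0, 3.07], [-2.55, 2.55]. Speed limits (rad/s): [2.22, 2.22, 2.57, 3.14, 3.14, 3.14].

### API

Orientations are given as [roll, pitch, yaw] about the fixed x, y, z axes, in that order (R = Rz(yaw) Ry(pitch) Rx(roll)).
In Python, from cell import manip gives the robot as it stands. The module is installed in compiled form; this text tells all that it offers.
- The arm moves only by the shell command python3 -m inch 'ROWS' [FORCE]. ROWS is JSON, a list of rows, each an object of numbers: "gripper": the opening, from 0 (shut) to 1 (fully open); "dx", "dy", "dz": the shift along the world's x, y, z in m; "wx", "wy", "wz": the turn, a rotation vector about the world's x, y, z in degrees. A call has exactly 5 rows; each row is the pose to reach, as a shift and turn from the pose commanded when the call began; what a row does not reach only later rows make up. A row lasts 1/12 s, in which the tool goes at most 41.7 mm and 7.16 degrees, less where a joint would pass 70% of its speed; a pose out of reach is approached as far as the arm can. A call with a gripper value outside its range is refused whole. The fingers move at their own pace and stop on an object; FORCE is the grip in N (left out, the last holds). Time passes only in rows, so rows that repeat a pose let the fingers close, or fill a call up. It gives the time, the measured TCP pose, the force, the opening and the grip force at its end, in the units of the state.
- manip.read_state(): the state, without advancing time (a new reading comes with each control period).
- manip.camera(name): name is "side" or "top"; returns the picture (400x640x3 uint8, blue, green, red); there is no depth.
- manip.camera_info(name): a dict with "camera_matrix" (3x3 intrinsics, pixels), "R" (3x3) and "t" (3): a world point X has camera coordinates R X + t. Camera axes: x right, y down, z forward; pixel columns grow to the right and rows downward; lengths in mm; the calibration is good to about 2 mm. A picture is of the moment at which its call begins. camera_info takes no time and is no camera call.
- manip.sign_off(): hands the job in; it is judged then, once.
The state is a dict: "clock": time; "joints": joint angles; "qd": joint speeds; "effort": joint torques, N m; "eef_pos": TCP position; "eef_rot": TCP orientation; "wrist_force": force on the tool from outside, world axes, zero at the start; "moment": the same for the moment, N m; "finger_gap": finger opening in mm; "finger_force": force on a finger pad.
Only numpy, scipy, OpenCV 4.12 (cv2) and the standard library are available. Lean on these libraries where they do the work, as an engineer would, in place of code of your own. Each camera call takes 0.05 s, during which the arm holds its last target. There are 200 camera calls.

### The job

First clear the bottle, the jar and the flask that stand in front of the coupon clamp into the steel side tray, then lift the clamp bar right up, slide the metal coupon out towards you from under it and lay it flat in the middle of the balance pan. Only then put the bottle, the jar and the flask back, each exactly where it stood at the start. Keep the vessels upright, set everything down gently rather than dropping it, and leave the white beaker alone.

Things in the scene. Friction and masses are not known exactly. Their poses are not given: they have to be found in the camera images.
- bottle: Small amber glass bottle, 95 mm tall: straight body 44 mm in diameter up to 62 mm, sloping shoulder, cap 28 mm in diameter from 78 mm up. Origin: centre of its underside, z up. About 150 g. Stands in a row with jar and flask before the clamp, centres about 76 mm apart; which has which place changes. It must go back to where it stood at the start.
- jar: Squat round white ceramic jar with a flat grey screw lid, 70 mm tall: body 52 mm in diameter, lid 56 mm in diameter from 48 to 70 mm. Origin: centre of its underside, z up. About 140 g. Where it stands at the start is where it must be put back.
- flask: Conical clear-glass flask with a dark rubber stopper, 100 mm tall: base 58 mm in diameter, narrowing to a straight neck 24 mm in diameter from 52 to 88 mm, stopper 21 mm in diameter on top. Origin: centre of its underside, z up. About 130 g. Where it stands at the start is where it must be put back.
- coupon: Bare aluminium plate 120 (x) by 40 (y) by 6 mm, 14 mm hole in its middle. Origin: centre of its underside, z up. 75 g. Lies along the stand's x; 40 mm of its front (-x) end juts freely over the block's front edge, to be gripped across its width. The last 25 mm lie under the fixed bridge: with the bar up, slide it level along the stand's -x (25 mm clears the bridge, 80 mm the block).
- stand: Coupon clamp: fixed grey block 110 (x) by 80 (y) by 45 mm high, front towards its -x. Origin: centre of its underside, z up. Coupon on its top at x = -35 mm, y = 0, between rails 46 mm apart, 4 mm high. Dark bridge over x 0 to 45 mm, underside at 55, top at 63 mm; on it the bar's hinge, axis along y at x = 25, z = 70 mm (lugs up to 79 mm). The vessels stand on the bench at x = about -175 mm.
- clamp (a joint): Angle of the hinged clamp bar, rad: 0 closed (level, rubber pad just over the coupon, 7 mm pin 4 mm deep in its hole), may start up to 0.06; grows as the front end swings up and back; stop at 1.3. The hinge is stiff: the bar stays where it is left; about 2 N at the handle moves it.
- clamp_handle (a point): Centre of the black handle rod on the front end of the clamp bar: 12 mm in diameter, 30 mm long along the stand's y, on an 8 mm post 18 mm above the 14 mm wide steel bar. Closed: x = -65, y = 0, z = 88 mm in the stand's frame; it swings on a circle of 92 mm radius about the hinge axis. Pinched across its ends it turns between the fingers.
- tray: Fixed low steel tray, 260 (x) by 140 (y) mm, walls 20 mm high and 5 mm thick, floor 5 mm thick; the side area for the vessels. Origin: centre of its underside, on the bench; x along its length. It is on one side of the clamp, the balance on the other; the sides change.
- pan (a point): Centre of the top face of the balance's square steel pan, 150 by 150 mm, 75 mm above the bench, z up. The balance is a fixed white box, 240 (x) by 190 (y) mm, its case 62 mm high, with display and keys on its front, reaching from 155 mm before (-x) to 85 mm behind the pan's centre.
- beaker: Bystander: empty open white plastic beaker, 72 mm in diameter, 95 mm tall, standing beyond and to the side of the clamp. Origin: centre of its underside. Not to be touched.

How it is judged (in metres and radians):
On the way, in this order (a step that is already met when the one before it is completed fails the run):
1. bottle, jar and flask all stand upright in the side tray, let go, the coupon still in place under the bar (x of bottle in the frame of tray between -0.115 and 0.115 m and y of bottle in the frame of tray between -0.06 and 0.06 m and z of each of bottle, jar, flask in the frame of tray below 0.01 m and angle between each of bottle, jar, flask's own z axis and vertical below 0.1 rad and x of jar in the frame of tray between -0.115 and 0.115 m and y of jar in the frame of tray between -0.06 and 0.06 m and x of flask in the frame of tray between -0.115 and 0.115 m and y of flask in the frame of tray between -0.06 and 0.06 m and linear speed of each of bottle, jar, flask below 0.03 m/s and contact force between each of bottle, jar, flask and the fingers below 0.1 N and distance of coupon from where it was at the start of the episode below 0.012 m), for 0.2 s.
2. the clamp bar is lifted past 0.9 rad, the coupon still in place (value of joint clamp above 0.9 rad and distance of coupon from where it was at the start of the episode below 0.015 m), for 0.1 s.
3. the coupon lies flat in the middle of the pan, let go, the vessels still in the tray (horizontal distance between coupon and pan below 0.02 m and z of coupon in the frame of pan between -0.003 and 0.004 m and angle between coupon's own z axis and vertical below 0.06 rad and linear speed of coupon below 0.03 m/s and contact force between coupon and the fingers below 0.1 N and x of bottle in the frame of tray between -0.115 and 0.115 m and y of bottle in the frame of tray between -0.06 and 0.06 m and z of each of bottle, jar, flask in the frame of tray below 0.01 m and angle between each of bottle, jar, flask's own z axis and vertical below 0.1 rad and x of jar in the frame of tray between -0.115 and 0.115 m and y of jar in the frame of tray between -0.06 and 0.06 m and x of flask in the frame of tray between -0.115 and 0.115 m and y of flask in the frame of tray between -0.06 and 0.06 m), for 0.2 s.
At the end, for the whole second after the job is handed in: The coupon lies flat on the balance pan, its centre within 20 mm of the pan's centre; bottle, jar and flask each stand upright within 15 mm of where they stood at the start; all is let go and at rest (horizontal distance between coupon and pan below 0.02 m and z of coupon in the frame of pan between -0.003 and 0.004 m and angle between coupon's own z axis and vertical below 0.06 rad and linear speed of each of coupon, bottle, jar, flask below 0.03 m/s and contact force between each of coupon, bottle, jar, flask and the fingers below 0.1 N and distance of each of bottle, jar, flask from where it was at the start of the episode below 0.015 m and angle between each of bottle, jar, flask's own z axis and vertical below 0.1 rad); the robot touches nothing.
It fails at once if a vessel or the coupon is dropped (falls free from more than about 18 mm) or knocked flying ((linear speed of bottle above 0.6 m/s and contact force between bottle and the fingers below 0.05 N) or (linear speed of jar above 0.6 m/s and contact force between jar and the fingers below 0.05 N) or (linear speed of flask above 0.6 m/s and contact force between flask and the fingers below 0.05 N) or (linear speed of coupon above 0.6 m/s and contact force between coupon and the fingers below 0.05 N)).
It fails at once if a vessel is tipped (more than 0.5 rad from upright) (angle between any of bottle, jar, flask's own z axis and vertical above 0.5 rad).
It fails at once if the white beaker is disturbed (moved more than 15 mm) (distance of beaker from where it was at the start of the episode above 0.015 m).
It also fails if it takes over 134 s, if anything falls off the work surface, if the arm or the gripper's body presses on something with over 40 N, if the wrist force passes 120 N, or if a joint passes its speed limit or range.

## Working session

There is one attempt and no reset: what is moved stays moved. The work goes in short steps, Python scripts to look and compute and a shell command to move; the robot and the scene stay as the last step left them, time stands still between calls to the robot, and variables do not carry over. Pictures are saved under pics/ and viewed, at most 14 in all, crops included, and the job is handed in when it is done.

```bash
mkdir -p pics
cat > h.py <<'E'
import numpy as np, cv2
from cell import manip
def snap(n,f):
    im=manip.camera(n); cv2.imwrite('pics/'+f,im); return im
def ray(n,u,v,z):
    c=manip.camera_info(n);K=np.array(c["camera_matrix"]);R=np.array(c["R"]);t=np.array(c["t"]).ravel()
    o=-R.T@t; d=R.T@np.linalg.inv(K)@[u,v,1]; return o+d*(z-o[2])/d[2]
def proj(n,X):
    c=manip.camera_info(n);p=np.array(c["camera_matrix"])@(np.array(c["R"])@np.array(X,float)+np.array(c["t"]).ravel());return p[:2]/p[2]
E
python3 - <<'E'
from h import *
np.set_printoptions(precision=1,suppress=True)
for n in("top","side"):
    snap(n,n+'0.png');c=manip.camera_info(n);print(n,-np.array(c["R"]).T@np.array(c["t"]).ravel(),np.array(c["R"])[2],np.array(c["camera_matrix"])[0,0])
print(manip.read_state())
E
```

```text
top [569.7  17.  857.3] [ 0. -0. -1.] 361.1223940190631
side [268.5 574.5 719.7] [ 0.4 -0.6 -0.7] 413.384359039213
{'clock': 0.1, 'joints': array([-1.3,  0.3,  1.5,  0. ,  1.3, -0.1]), 'qd': array([ 0.,  0., -0.,  0., -0., -0.]), 'effort': array([  0. , -53.3, -35.3,   0.1,   0. ,  -0. ]), 'eef_pos': array([ 198.2, -512.8,  204.9]), 'eef_rot': array([-3.1, -0. ,  0.4]), 'wrist_force': array([-0.2, -1.1, -0. ]), 'moment': array([ 0.1, -0. , -0. ]), 'finger_force': 0.0, 'finger_gap': 94.05489710974398}
```

View pics/top0.png

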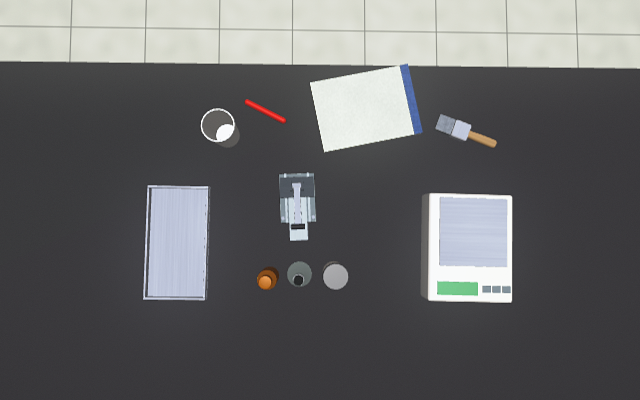

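View pics/side0.png

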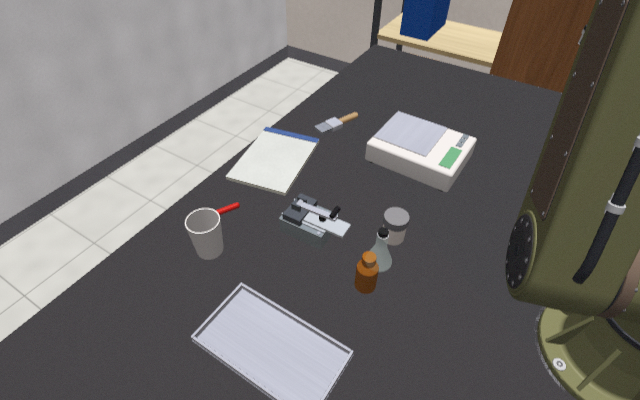

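Top view (up = +x, left = +y): bottle (265,282), flask (298,279), jar (336,276), clamp (297,207), tray (178,243), balance pan (473,232), beaker (218,126). Next I enlarge the middle.

Run:
```python
from h import *
im=cv2.imread('pics/top0.png')
c=cv2.resize(im[165:300,240:360],None,fx=6,fy=4.4,interpolation=cv2.INTER_CUBIC)
c=cv2.resize(im[165:298,240:360],None,fx=4.5,fy=4.5,interpolation=cv2.INTER_CUBIC)
cv2.imwrite('pics/crop1.png',c)
s=cv2.imread('pics/side0.png');cv2.imwrite('pics/crop2.png',cv2.resize(s[180:300,260:420],None,fx=5,fy=5,interpolation=cv2.INTER_CUBIC))
```

```text
(no output)
```

View pics/crop1.png

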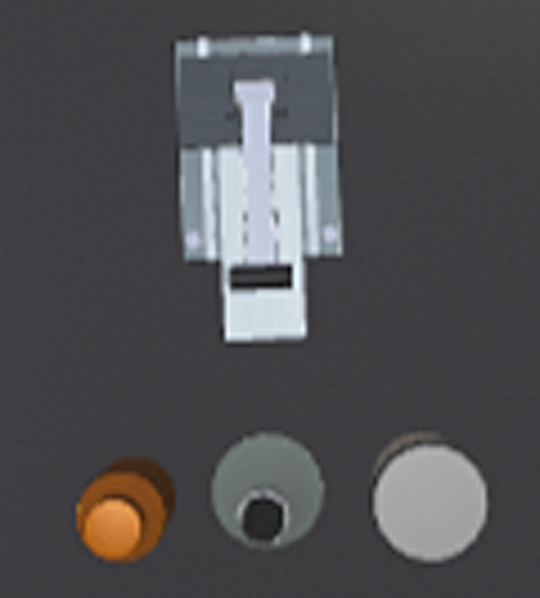

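View pics/crop2.png

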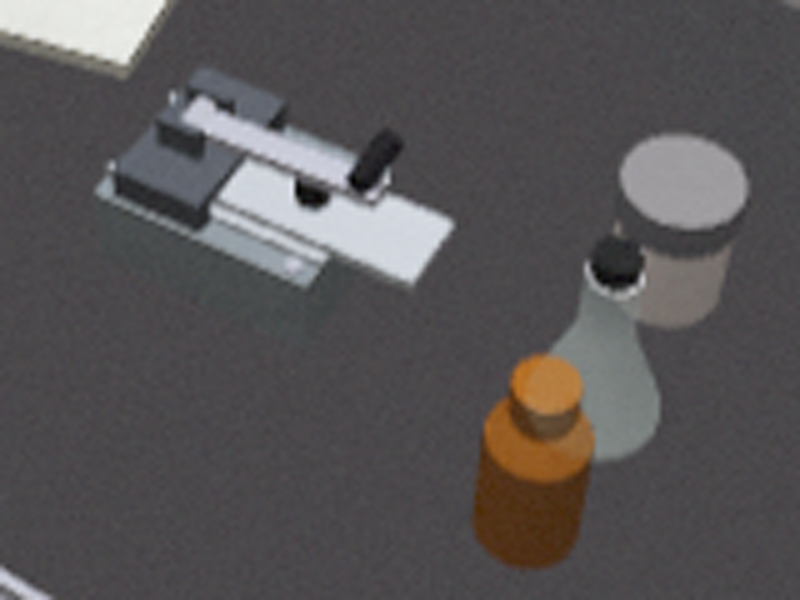

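Run:
```python
from h import *
np.set_printoptions(precision=1,suppress=True)
P=lambda cx,cy,z:ray("top",240+(cx+.5)/4.5-.5,165+(cy+.5)/4.5-.5,z)
Q=lambda u,v,z:ray("top",u,v,z)
S=lambda cx,cy,z:ray("side",260+(cx+.5)/5-.5,180+(cy+.5)/5-.5,z)
print('bottle',P(112,528,95),S(546,382,95));print('flask',P(262,519,100),S(617,258,100),'base',P(268,490,0));print('jar',P(430,502,70),S(683,182,70))
fl,fr,bl,br=P(190,261,45),P(342,255,45),P(177,42,45),P(333,38,45)
d=(bl+br-fl-fr)/2;print('stand',(fl+fr+bl+br)/4,np.linalg.norm(d),np.linalg.norm(fl-fr),np.degrees(np.arctan2(d[1],d[0])),np.degrees(np.arctan2(*(fl-fr)[:2]*[-1,1])))
print('handle',P(261,277,88),P(229,277,88),P(293,277,88))
a,b=P(225,340,51),P(307,337,51);print('coup front',a,b,np.linalg.norm(a-b))
for p in [(439,197),(508,199),(507,267),(439,265)]:print('pan',Q(*p,75))
for p in [(148,186),(209,187),(205,300),(144,299)]:print('tray',Q(*p,20))
im=cv2.imread('pics/top0.png')
cv2.imwrite('pics/crop3.png',np.vstack([cv2.resize(im[180:305,135:220],None,fx=4,fy=4).copy()]) )
a=cv2.resize(im[180:310,135:225],None,fx=4,fy=4,interpolation=2);b=cv2.resize(im[180:310,420:522],None,fx=4,fy=4,interpolation=2)
cv2.imwrite('pics/crop3.png',np.hstack([a,b]))
print('eef',manip.read_state()['eef_rot'])
```

```text
bottle [442.3 107.4  95. ] [440.6 109.   95. ]
flask [446.9  37.9 100. ] [443.8  42.3 100. ] base [445.7  37.6   0. ]
jar [449.8 -42.   70. ] [447.3 -38.4  70. ]
stand [621.6  40.6  45. ] 109.41278631842233 75.7712310062402 3.0179646376950955 2.2379235895156024
handle [558.1  39.   88. ] [558.1  54.1  88. ] [558.1  23.9  88. ]
coup front [526.6  57.7  51. ] [528.   17.3  51. ] 40.47046883184966
pan [ 621.5 -269.9   75. ]
pan [ 617.3 -423.2   75. ]
pan [ 468.7 -417.1   75. ]
pan [ 473.6 -267.4   75. ]
tray [649.5 384.7  20. ]
tray [647.5 245.5  20. ]
tray [389.7 250.8  20. ]
tray [392.8 387.9  20. ]
eef [-3.1 -0.   0.4]
```

View pics/crop3.png

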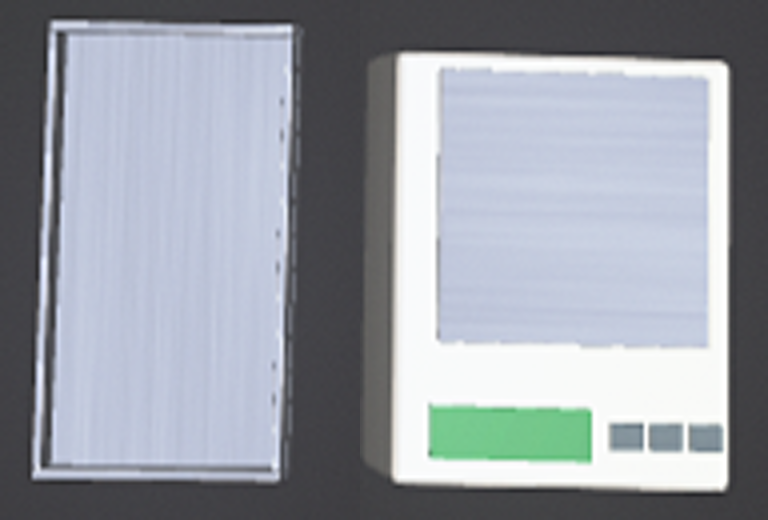

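Tray centre ≈ (520,317), yaw ≈ -1°; pan centre ≈ (545,-344). The stand is at (621,40), yaw ≈ 2.6°, and the sizes agree with the given ones (109×76, coupon 40.5, handle 30). Bottle (441,108), flask (445,39), jar (449,-41). I'll use closing along x (yaw 90°) for the vessels.

```bash
python3 -c "
from h import *
print(np.degrees(manip.read_state()['eef_rot']))"
python3 -m inch '[{"gripper":1,"dx":60,"dy":0},{"gripper":1},{"gripper":1},{"gripper":1},{"gripper":1}]' | head -c 600
```

```text
[-1.79939871e+02 -4.75420011e-03  2.11296448e+01]validation failed for argument at $[0]...
```

```bash
python3 -m inch '[{"gripper":1,"dx":0.02,"dy":0.04,"dz":0,"wx":0,"wy":0,"wz":7},{"gripper":1,"dx":0.04,"dy":0.08,"dz":0,"wx":0,"wy":0,"wz":14},{"gripper":1,"dx":0.06,"dy":0.12,"dz":0,"wx":0,"wy":0,"wz":21},{"gripper":1,"dx":0.08,"dy":0.16,"dz":0,"wx":0,"wy":0,"wz":28},{"gripper":1,"dx":0.1,"dy":0.2,"dz":0,"wx":0,"wy":0,"wz":34.4}]' 30
```

```text
clock: 0.52
eef_pos: [291.7, -324.8, 205.2]
eef_rot: [-3.141, -0.0, 0.975]
wrist_force: [1.7, 0.2, 1.0]
finger_gap: 94.0
finger_force: 0.0
```

```bash
python3 -m inch '[{"gripper":1,"dx":0.1,"dy":0.17,"dz":0,"wx":0,"wy":0,"wz":34.4},{"gripper":1,"dx":0.1,"dy":0.17,"dz":0,"wx":0,"wy":0,"wz":34.4},{"gripper":1,"dx":0.1,"dy":0.17,"dz":0,"wx":0,"wy":0,"wz":34.4},{"gripper":1,"dx":0.1,"dy":0.17,"dz":0,"wx":0,"wy":0,"wz":34.4},{"gripper":1,"dx":0.1,"dy":0.17,"dz":0,"wx":0,"wy":0,"wz":34.4}]'
python3 -m inch '[{"gripper":1,"dx":0.04,"dy":0.2,"dz":0},{"gripper":1,"dx":0.04,"dy":0.2,"dz":0},{"gripper":1,"dx":0.04,"dy":0.2,"dz":0},{"gripper":1,"dx":0.04,"dy":0.2,"dz":0},{"gripper":1,"dx":0.04,"dy":0.2,"dz":0}]'
python3 -m inch '[{"gripper":1,"dx":0.0,"dy":0.04},{"gripper":1,"dx":0.0,"dy":0.04},{"gripper":1,"dx":0,"dy":0.04},{"gripper":1,"dx":0,"dy":0.04},{"gripper":1,"dx":0,"dy":0.04}]'
```

```text
clock: 0.93
eef_pos: [392.2, -154.0, 205.5]
eef_rot: [3.141, -0.0, 1.577]
wrist_force: [0.6, -0.6, -0.3]
finger_gap: 94.1
finger_force: 0.0validation failed for argument at $[0]...
validation failed for argument at $[0]...
```

```bash
python3 -m inch '[{"gripper":1,"dx":0.04,"dy":0.2,"dz":0,"wx":0,"wy":0,"wz":0},{"gripper":1,"dx":0.04,"dy":0.2,"dz":0,"wx":0,"wy":0,"wz":0},{"gripper":1,"dx":0.04,"dy":0.2,"dz":0,"wx":0,"wy":0,"wz":0},{"gripper":1,"dx":0.04,"dy":0.2,"dz":0,"wx":0,"wy":0,"wz":0},{"gripper":1,"dx":0.04,"dy":0.2,"dz":0,"wx":0,"wy":0,"wz":0}]'
python3 -m inch '[{"gripper":1,"dx":0.009,"dy":0.062,"dz":0,"wx":0,"wy":0,"wz":0},{"gripper":1,"dx":0.009,"dy":0.062,"dz":0,"wx":0,"wy":0,"wz":0},{"gripper":1,"dx":0.009,"dy":0.062,"dz":0,"wx":0,"wy":0,"wz":0},{"gripper":1,"dx":0.009,"dy":0.062,"dz":-0.03,"wx":0,"wy":0,"wz":0},{"gripper":1,"dx":0.009,"dy":0.062,"dz":-0.05,"wx":0,"wy":0,"wz":0}]'
```

```text
clock: 1.35
eef_pos: [431.3, 45.7, 205.5]
eef_rot: [3.142, -0.0, 1.57]
wrist_force: [1.4, 0.3, 0.7]
finger_gap: 94.6
finger_force: 0.0
clock: 1.77
eef_pos: [440.1, 105.3, 154.2]
eef_rot: [3.141, 0.0, 1.571]
wrist_force: [-0.5, 0.1, -1.0]
finger_gap: 93.9
finger_force: 0.0
```

```bash
python3 -m inch '[{"gripper":1,"dx":0.001,"dy":0.001,"dz":-0.03,"wx":0,"wy":0,"wz":0},{"gripper":1,"dx":0.001,"dy":0.001,"dz":-0.06,"wx":0,"wy":0,"wz":0},{"gripper":1,"dx":0.001,"dy":0.001,"dz":-0.09,"wx":0,"wy":0,"wz":0},{"gripper":1,"dx":0.001,"dy":0.001,"dz":-0.115,"wx":0,"wy":0,"wz":0},{"gripper":1,"dx":0.001,"dy":0.001,"dz":-0.129,"wx":0,"wy":0,"wz":0}]'
python3 -m inch '[{"gripper":0.5,"dx":0,"dy":0,"dz":0,"wx":0,"wy":0,"wz":0},{"gripper":0.4,"dx":0,"dy":0,"dz":0,"wx":0,"wy":0,"wz":0},{"gripper":0.3,"dx":0,"dy":0,"dz":0,"wx":0,"wy":0,"wz":0},{"gripper":0.2,"dx":0,"dy":0,"dz":0,"wx":0,"wy":0,"wz":0},{"gripper":0.2,"dx":0,"dy":0,"dz":0,"wx":0,"wy":0,"wz":0}]' 15
```

```text
clock: 2.18
eef_pos: [440.0, 105.4, 23.7]
eef_rot: [-3.138, 0.001, 1.569]
wrist_force: [1.2, 0.2, 0.5]
finger_gap: 93.9
finger_force: 0.0
clock: 2.6
eef_pos: [442.0, 106.3, 27.5]
eef_rot: [3.14, -0.0, 1.569]
wrist_force: [0.6, -0.4, -0.6]
finger_gap: 64.0
finger_force: 0.0
```

```bash
python3 -m inch '[{"gripper":0.2,"dx":0,"dy":0,"dz":0,"wx":0,"wy":0,"wz":0},{"gripper":0.2,"dx":0,"dy":0,"dz":0,"wx":0,"wy":0,"wz":0},{"gripper":0.2,"dx":0,"dy":0,"dz":0,"wx":0,"wy":0,"wz":0},{"gripper":0.2,"dx":0,"dy":0,"dz":0,"wx":0,"wy":0,"wz":0},{"gripper":0.2,"dx":0,"dy":0,"dz":0,"wx":0,"wy":0,"wz":0}]' 15
python3 -m inch '[{"gripper":0.2,"dx":0,"dy":0,"dz":0,"wx":0,"wy":0,"wz":0},{"gripper":0.2,"dx":0,"dy":0,"dz":0.002,"wx":0,"wy":0,"wz":0},{"gripper":0.2,"dx":0,"dy":0,"dz":0.005,"wx":0,"wy":0,"wz":0},{"gripper":0.2,"dx":0,"dy":0,"dz":0.01,"wx":0,"wy":0,"wz":0},{"gripper":0.2,"dx":0,"dy":0,"dz":0.015,"wx":0,"wy":0,"wz":0}]'
```

```text
clock: 3.02
eef_pos: [441.5, 106.4, 26.7]
eef_rot: [3.141, -0.0, 1.57]
wrist_force: [-0.5, -0.6, 4.1]
finger_gap: 43.2
finger_force: 15.0
clock: 3.43
eef_pos: [441.3, 106.3, 41.8]
eef_rot: [-3.141, 0.0, 1.57]
wrist_force: [-0.3, 1.2, -1.4]
finger_gap: 43.5
finger_force: 15.0
```

```bash
python3 -m inch '[{"gripper":0.2,"dx":0,"dy":0.005,"dz":0.01,"wx":0,"wy":0,"wz":0},{"gripper":0.2,"dx":0,"dy":0.015,"dz":0.025,"wx":0,"wy":0,"wz":0},{"gripper":0.2,"dx":-0.001,"dy":0.035,"dz":0.04,"wx":0,"wy":0,"wz":0},{"gripper":0.2,"dx":-0.002,"dy":0.06,"dz":0.045,"wx":0,"wy":0,"wz":0},{"gripper":0.2,"dx":-0.003,"dy":0.09,"dz":0.045,"wx":0,"wy":0,"wz":0}]'
python3 -m inch '[{"gripper":0.2,"dx":-0.001,"dy":0.03,"dz":0,"wx":0,"wy":0,"wz":0},{"gripper":0.2,"dx":-0.002,"dy":0.055,"dz":0,"wx":0,"wy":0,"wz":0},{"gripper":0.2,"dx":-0.003,"dy":0.075,"dz":0,"wx":0,"wy":0,"wz":0},{"gripper":0.2,"dx":-0.003,"dy":0.09,"dz":0,"wx":0,"wy":0,"wz":0},{"gripper":0.2,"dx":-0.003,"dy":0.097,"dz":0,"wx":0,"wy":0,"wz":0}]'
python3 -m inch '[{"gripper":0.2,"dx":0,"dy":0,"dz":-0.01,"wx":0,"wy":0,"wz":0},{"gripper":0.2,"dx":0,"dy":0,"dz":-0.025,"wx":0,"wy":0,"wz":0},{"gripper":0.2,"dx":0,"dy":0,"dz":-0.038,"wx":0,"wy":0,"wz":0},{"gripper":0.2,"dx":0,"dy":0,"dz":-0.046,"wx":0,"wy":0,"wz":0},{"gripper":0.2,"dx":0,"dy":0,"dz":-0.05,"wx":0,"wy":0,"wz":0}]'
```

```text
clock: 3.85
eef_pos: [439.1, 197.4, 88.9]
eef_rot: [3.139, -0.001, 1.568]
wrist_force: [0.5, -0.5, -0.8]
finger_gap: 43.7
finger_force: 15.0
clock: 4.27
eef_pos: [435.1, 295.3, 87.2]
eef_rot: [3.141, -0.001, 1.571]
wrist_force: [-0.0, -0.2, -1.6]
finger_gap: 43.3
finger_force: 15.0
clock: 4.68
eef_pos: [435.0, 292.3, 35.2]
eef_rot: [-3.14, 0.001, 1.569]
wrist_force: [0.7, 1.0, -1.7]
finger_gap: 43.8
finger_force: 15.0
```

```bash
python3 -m inch '[{"gripper":0.2,"dx":0,"dy":0,"dz":-0.002,"wx":0,"wy":0,"wz":0},{"gripper":0.2,"dx":0,"dy":0,"dz":-0.0035,"wx":0,"wy":0,"wz":0},{"gripper":0.2,"dx":0,"dy":0,"dz":-0.0045,"wx":0,"wy":0,"wz":0},{"gripper":0.2,"dx":0,"dy":0,"dz":-0.0045,"wx":0,"wy":0,"wz":0},{"gripper":0.2,"dx":0,"dy":0,"dz":-0.0045,"wx":0,"wy":0,"wz":0}]'
```

```text
clock: 5.1
eef_pos: [435.6, 293.4, 32.3]
eef_rot: [3.141, -0.0, 1.57]
wrist_force: [0.7, 0.8, -1.0]
finger_gap: 43.5
finger_force: 15.0
```

```bash
python3 -m inch '[{"gripper":0.9,"dx":0,"dy":0,"dz":0,"wx":0,"wy":0,"wz":0},{"gripper":0.9,"dx":0,"dy":0,"dz":0,"wx":0,"wy":0,"wz":0},{"gripper":0.9,"dx":0,"dy":0,"dz":0,"wx":0,"wy":0,"wz":0},{"gripper":0.9,"dx":0,"dy":0,"dz":0,"wx":0,"wy":0,"wz":0},{"gripper":0.9,"dx":0,"dy":0,"dz":0,"wx":0,"wy":0,"wz":0}]'
python3 -m inch '[{"gripper":0.9,"dx":0,"dy":0,"dz":0.03,"wx":0,"wy":0,"wz":0},{"gripper":0.9,"dx":0,"dy":0,"dz":0.07,"wx":0,"wy":0,"wz":0},{"gripper":0.9,"dx":0,"dy":0,"dz":0.11,"wx":0,"wy":0,"wz":0},{"gripper":0.9,"dx":0.002,"dy":-0.03,"dz":0.12,"wx":0,"wy":0,"wz":0},{"gripper":0.9,"dx":0.004,"dy":-0.07,"dz":0.12,"wx":0,"wy":0,"wz":0}]'
python3 -m inch '[{"gripper":0.9,"dx":0.002,"dy":-0.04,"dz":0,"wx":0,"wy":0,"wz":0},{"gripper":0.9,"dx":0.004,"dy":-0.08,"dz":0,"wx":0,"wy":0,"wz":0},{"gripper":0.9,"dx":0.006,"dy":-0.12,"dz":0,"wx":0,"wy":0,"wz":0},{"gripper":0.9,"dx":0.006,"dy":-0.16,"dz":0,"wx":0,"wy":0,"wz":0},{"gripper":0.9,"dx":0.006,"dy":-0.184,"dz":0,"wx":0,"wy":0,"wz":0}]'
python3 -m inch '[{"gripper":0.9,"dx":0,"dy":0,"dz":-0.01,"wx":0,"wy":0,"wz":0},{"gripper":0.9,"dx":0,"dy":0,"dz":-0.04,"wx":0,"wy":0,"wz":0},{"gripper":0.7,"dx":0,"dy":0,"dz":-0.07,"wx":0,"wy":0,"wz":0},{"gripper":0.6,"dx":0,"dy":0,"dz":-0.09,"wx":0,"wy":0,"wz":0},{"gripper":0.5,"dx":0,"dy":0,"dz":-0.099,"wx":0,"wy":0,"wz":0}]'
python3 -c "
from h import *
snap('side','s1.png')"
```

```text
clock: 5.52
eef_pos: [435.5, 293.4, 32.0]
eef_rot: [3.141, -0.0, 1.57]
wrist_force: [-0.1, -0.1, -0.6]
finger_gap: 73.1
finger_force: 0.0
clock: 5.93
eef_pos: [440.5, 224.6, 155.4]
eef_rot: [3.136, -0.003, 1.573]
wrist_force: [1.9, -0.3, -1.0]
finger_gap: 84.6
finger_force: 0.0
clock: 6.35
eef_pos: [445.1, 36.4, 152.1]
eef_rot: [3.141, 0.0, 1.568]
wrist_force: [0.3, 0.6, 0.5]
finger_gap: 84.1
finger_force: 0.0
clock: 6.77
eef_pos: [444.1, 39.7, 50.4]
eef_rot: [-3.138, -0.0, 1.57]
wrist_force: [-0.2, 1.1, -0.1]
finger_gap: 68.1
finger_force: 0.0
```

View pics/s1.png

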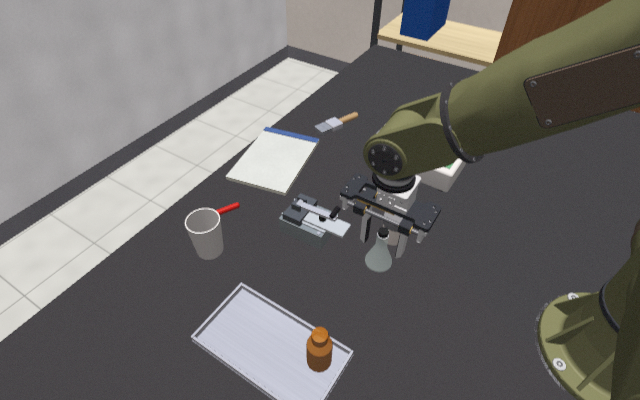

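The bottle stands in the tray at (319,350). The flask neck, at (383,240), is between the fingers at (366,235) and (402,245).

```bash
python3 -m inch '[{"gripper":0.1,"dx":0,"dy":0.001,"dz":0.001,"wx":0,"wy":0,"wz":0},{"gripper":0.1,"dx":0,"dy":0.001,"dz":0.001,"wx":0,"wy":0,"wz":0},{"gripper":0.1,"dx":0,"dy":0.001,"dz":0.001,"wx":0,"wy":0,"wz":0},{"gripper":0.1,"dx":0,"dy":0.001,"dz":0.001,"wx":0,"wy":0,"wz":0},{"gripper":0.1,"dx":0,"dy":0.001,"dz":0.001,"wx":0,"wy":0,"wz":0}]' 15
python3 -m inch '[{"gripper":0.1,"dx":0,"dy":0,"dz":0,"wx":0,"wy":0,"wz":0},{"gripper":0.1,"dx":0,"dy":0,"dz":0,"wx":0,"wy":0,"wz":0},{"gripper":0.1,"dx":0,"dy":0,"dz":0,"wx":0,"wy":0,"wz":0},{"gripper":0.1,"dx":0,"dy":0,"dz":0,"wx":0,"wy":0,"wz":0},{"gripper":0.1,"dx":0,"dy":0,"dz":0,"wx":0,"wy":0,"wz":0}]'
python3 -m inch '[{"gripper":0.1,"dx":0,"dy":0,"dz":0,"wx":0,"wy":0,"wz":0},{"gripper":0.1,"dx":0,"dy":0,"dz":0.002,"wx":0,"wy":0,"wz":0},{"gripper":0.1,"dx":0,"dy":0,"dz":0.005,"wx":0,"wy":0,"wz":0},{"gripper":0.1,"dx":0,"dy":0,"dz":0.01,"wx":0,"wy":0,"wz":0},{"gripper":0.1,"dx":0,"dy":0,"dz":0.015,"wx":0,"wy":0,"wz":0}]'
```

```text
clock: 7.23
eef_pos: [445.8, 40.4, 54.7]
eef_rot: [3.14, -0.0, 1.57]
wrist_force: [0.6, 0.3, -0.6]
finger_gap: 30.9
finger_force: 0.0
clock: 7.65
eef_pos: [445.7, 40.3, 54.4]
eef_rot: [3.141, -0.0, 1.57]
wrist_force: [-1.8, 1.3, 5.6]
finger_gap: 23.5
finger_force: 15.0
clock: 8.07
eef_pos: [445.3, 40.3, 69.3]
eef_rot: [-3.141, 0.0, 1.57]
wrist_force: [-0.1, -0.0, -0.0]
finger_gap: 23.7
finger_force: 15.0
```

```bash
python3 -m inch '[{"gripper":0.1,"dx":0,"dy":0.005,"dz":0.01,"wx":0,"wy":0,"wz":0},{"gripper":0.1,"dx":0,"dy":0.015,"dz":0.025,"wx":0,"wy":0,"wz":0},{"gripper":0.1,"dx":0.005,"dy":0.035,"dz":0.04,"wx":0,"wy":0,"wz":0},{"gripper":0.1,"dx":0.012,"dy":0.06,"dz":0.045,"wx":0,"wy":0,"wz":0},{"gripper":0.1,"dx":0.022,"dy":0.09,"dz":0.045,"wx":0,"wy":0,"wz":0}]'
python3 -m inch '[{"gripper":0.1,"dx":0.008,"dy":0.03,"dz":0,"wx":0,"wy":0,"wz":0},{"gripper":0.1,"dx":0.016,"dy":0.06,"dz":0,"wx":0,"wy":0,"wz":0},{"gripper":0.1,"dx":0.024,"dy":0.09,"dz":0,"wx":0,"wy":0,"wz":0},{"gripper":0.1,"dx":0.032,"dy":0.12,"dz":0,"wx":0,"wy":0,"wz":0},{"gripper":0.1,"dx":0.04,"dy":0.15,"dz":0,"wx":0,"wy":0,"wz":0}]'
python3 -m inch '[{"gripper":0.1,"dx":0.006,"dy":0.028,"dz":0,"wx":0,"wy":0,"wz":0},{"gripper":0.1,"dx":0.01,"dy":0.05,"dz":0,"wx":0,"wy":0,"wz":0},{"gripper":0.1,"dx":0.013,"dy":0.062,"dz":0,"wx":0,"wy":0,"wz":0},{"gripper":0.1,"dx":0.013,"dy":0.067,"dz":0,"wx":0,"wy":0,"wz":0},{"gripper":0.1,"dx":0.013,"dy":0.067,"dz":0,"wx":0,"wy":0,"wz":0}]'
python3 -m inch '[{"gripper":0.1,"dx":0,"dy":0,"dz":-0.01,"wx":0,"wy":0,"wz":0},{"gripper":0.1,"dx":0,"dy":0,"dz":-0.025,"wx":0,"wy":0,"wz":0},{"gripper":0.1,"dx":0,"dy":0,"dz":-0.038,"wx":0,"wy":0,"wz":0},{"gripper":0.1,"dx":0,"dy":0,"dz":-0.046,"wx":0,"wy":0,"wz":0},{"gripper":0.1,"dx":0,"dy":0,"dz":-0.05,"wx":0,"wy":0,"wz":0}]'
python3 -m inch '[{"gripper":0.1,"dx":0,"dy":0,"dz":-0.002,"wx":0,"wy":0,"wz":0},{"gripper":0.1,"dx":0,"dy":0,"dz":-0.0035,"wx":0,"wy":0,"wz":0},{"gripper":0.1,"dx":0,"dy":0,"dz":-0.0045,"wx":0,"wy":0,"wz":0},{"gripper":0.1,"dx":0,"dy":0,"dz":-0.0045,"wx":0,"wy":0,"wz":0},{"gripper":0.1,"dx":0,"dy":0,"dz":-0.0045,"wx":0,"wy":0,"wz":0}]'
```

```text
clock: 8.48
eef_pos: [468.1, 131.3, 116.5]
eef_rot: [3.138, -0.001, 1.568]
wrist_force: [1.2, -0.4, -1.1]
finger_gap: 23.8
finger_force: 15.0
clock: 8.9
eef_pos: [507.4, 282.3, 114.8]
eef_rot: [3.141, -0.0, 1.57]
wrist_force: [0.5, -1.3, -0.1]
finger_gap: 23.4
finger_force: 15.0
clock: 9.32
eef_pos: [520.0, 348.2, 114.2]
eef_rot: [-3.142, -0.0, 1.571]
wrist_force: [0.7, -1.1, -1.4]
finger_gap: 23.6
finger_force: 15.0
clock: 9.73
eef_pos: [519.9, 346.4, 62.3]
eef_rot: [-3.14, 0.001, 1.569]
wrist_force: [0.2, -0.4, -0.7]
finger_gap: 23.7
finger_force: 15.0
clock: 10.15
eef_pos: [520.6, 347.4, 59.8]
eef_rot: [3.141, -0.0, 1.57]
wrist_force: [-0.1, -0.6, -0.4]
finger_gap: 23.7
finger_force: 15.0
```

```bash
python3 -m inch '[{"gripper":0.55,"dx":0,"dy":0,"dz":0,"wx":0,"wy":0,"wz":0},{"gripper":0.55,"dx":0,"dy":0,"dz":0,"wx":0,"wy":0,"wz":0},{"gripper":0.55,"dx":0,"dy":0,"dz":0,"wx":0,"wy":0,"wz":0},{"gripper":0.55,"dx":0,"dy":0,"dz":0,"wx":0,"wy":0,"wz":0},{"gripper":0.55,"dx":0,"dy":0,"dz":0,"wx":0,"wy":0,"wz":0}]'
python3 -m inch '[{"gripper":0.55,"dx":0,"dy":0,"dz":0.02,"wx":0,"wy":0,"wz":0},{"gripper":0.55,"dx":0,"dy":0,"dz":0.05,"wx":0,"wy":0,"wz":0},{"gripper":1,"dx":0,"dy":0,"dz":0.08,"wx":0,"wy":0,"wz":0},{"gripper":1,"dx":-0.007,"dy":-0.04,"dz":0.08,"wx":0,"wy":0,"wz":0},{"gripper":1,"dx":-0.014,"dy":-0.08,"dz":0.08,"wx":0,"wy":0,"wz":0}]'
python3 -m inch '[{"gripper":1,"dx":-0.007,"dy":-0.04,"dz":0,"wx":0,"wy":0,"wz":0},{"gripper":1,"dx":-0.014,"dy":-0.08,"dz":0,"wx":0,"wy":0,"wz":0},{"gripper":1,"dx":-0.022,"dy":-0.12,"dz":0,"wx":0,"wy":0,"wz":0},{"gripper":1,"dx":-0.029,"dy":-0.16,"dz":0,"wx":0,"wy":0,"wz":0},{"gripper":1,"dx":-0.036,"dy":-0.2,"dz":0,"wx":0,"wy":0,"wz":0}]'
python3 -m inch '[{"gripper":1,"dx":-0.008,"dy":-0.04,"dz":0,"wx":0,"wy":0,"wz":0},{"gripper":1,"dx":-0.016,"dy":-0.08,"dz":0,"wx":0,"wy":0,"wz":0},{"gripper":1,"dx":-0.022,"dy":-0.108,"dz":0,"wx":0,"wy":0,"wz":0},{"gripper":1,"dx":-0.022,"dy":-0.108,"dz":-0.02,"wx":0,"wy":0,"wz":0},{"gripper":1,"dx":-0.022,"dy":-0.108,"dz":-0.05,"wx":0,"wy":0,"wz":0}]'
python3 -m inch '[{"gripper":1,"dx":0,"dy":0,"dz":-0.02,"wx":0,"wy":0,"wz":0},{"gripper":1,"dx":0,"dy":0,"dz":-0.04,"wx":0,"wy":0,"wz":0},{"gripper":0.9,"dx":0,"dy":0,"dz":-0.05,"wx":0,"wy":0,"wz":0},{"gripper":0.9,"dx":0,"dy":0,"dz":-0.05,"wx":0,"wy":0,"wz":0},{"gripper":0.9,"dx":0,"dy":0,"dz":-0.05,"wx":0,"wy":0,"wz":0}]'
python3 -c "
from h import *
snap('side','s2.png')"
```

```text
clock: 10.57
eef_pos: [520.5, 347.3, 59.5]
eef_rot: [3.141, -0.0, 1.57]
wrist_force: [0.3, -0.5, -0.1]
finger_gap: 50.8
finger_force: 0.0
clock: 10.98
eef_pos: [506.7, 267.7, 141.0]
eef_rot: [3.138, -0.001, 1.572]
wrist_force: [1.6, -1.2, -0.6]
finger_gap: 68.3
finger_force: 0.0
clock: 11.4
eef_pos: [469.7, 65.7, 139.7]
eef_rot: [3.141, -0.0, 1.57]
wrist_force: [0.2, -0.2, 0.7]
finger_gap: 94.0
finger_force: 0.0
clock: 11.82
eef_pos: [449.7, -42.5, 91.1]
eef_rot: [3.136, 0.001, 1.567]
wrist_force: [0.7, -0.6, -0.7]
finger_gap: 94.1
finger_force: 0.0
clock: 12.23
eef_pos: [448.7, -40.7, 39.9]
eef_rot: [-3.142, -0.0, 1.57]
wrist_force: [0.6, 0.8, 0.5]
finger_gap: 85.0
finger_force: 0.0
```

View pics/s2.png

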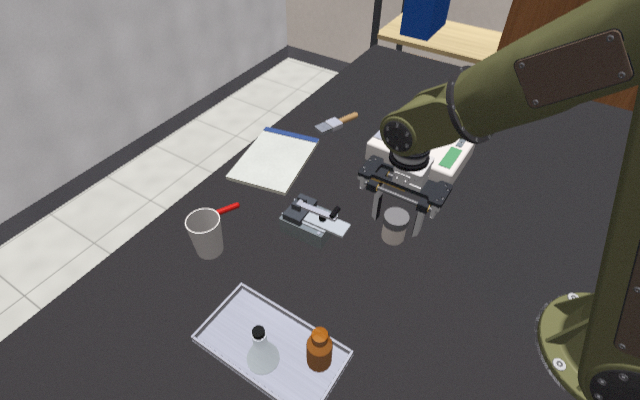

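Flask (262,348) and bottle (319,350) stand in the tray, and the jar (396,217) sits between the fingers. Closing now.

```bash
python3 -m inch '[{"gripper":0.4,"dx":0,"dy":0,"dz":0,"wx":0,"wy":0,"wz":0},{"gripper":0.4,"dx":0,"dy":0,"dz":0,"wx":0,"wy":0,"wz":0},{"gripper":0.4,"dx":0,"dy":0,"dz":0,"wx":0,"wy":0,"wz":0},{"gripper":0.4,"dx":0,"dy":0,"dz":0,"wx":0,"wy":0,"wz":0},{"gripper":0.4,"dx":0,"dy":0,"dz":0,"wx":0,"wy":0,"wz":0}]' 15
python3 -m inch '[{"gripper":0.4,"dx":0,"dy":0,"dz":0,"wx":0,"wy":0,"wz":0},{"gripper":0.4,"dx":0,"dy":0,"dz":0,"wx":0,"wy":0,"wz":0},{"gripper":0.4,"dx":0,"dy":0,"dz":0,"wx":0,"wy":0,"wz":0},{"gripper":0.4,"dx":0,"dy":0,"dz":0,"wx":0,"wy":0,"wz":0},{"gripper":0.4,"dx":0,"dy":0,"dz":0,"wx":0,"wy":0,"wz":0}]'
python3 -m inch '[{"gripper":0.4,"dx":0,"dy":0,"dz":0.002,"wx":0,"wy":0,"wz":0},{"gripper":0.4,"dx":0,"dy":0,"dz":0.007,"wx":0,"wy":0,"wz":0},{"gripper":0.4,"dx":0,"dy":0,"dz":0.015,"wx":0,"wy":0,"wz":0},{"gripper":0.4,"dx":0,"dy":0,"dz":0.03,"wx":0,"wy":0,"wz":0},{"gripper":0.4,"dx":0,"dy":0,"dz":0.045,"wx":0,"wy":0,"wz":0}]'
```

```text
clock: 12.7
eef_pos: [448.6, -40.7, 39.7]
eef_rot: [3.141, 0.0, 1.57]
wrist_force: [0.1, 1.0, 1.7]
finger_gap: 55.8
finger_force: 15.0
clock: 13.12
eef_pos: [448.6, -40.7, 39.7]
eef_rot: [3.141, 0.0, 1.57]
wrist_force: [-0.2, 0.0, 5.8]
finger_gap: 55.7
finger_force: 15.0
clock: 13.53
eef_pos: [448.1, -40.6, 85.2]
eef_rot: [-3.141, -0.0, 1.57]
wrist_force: [0.5, 0.7, -2.2]
finger_gap: 56.0
finger_force: 15.0
```

```bash
python3 -m inch '[{"gripper":0.4,"dx":0,"dy":0.015,"dz":0.008,"wx":0,"wy":0,"wz":0},{"gripper":0.4,"dx":0,"dy":0.04,"dz":0.013,"wx":0,"wy":0,"wz":0},{"gripper":0.4,"dx":0,"dy":0.07,"dz":0.015,"wx":0,"wy":0,"wz":0},{"gripper":0.4,"dx":0,"dy":0.1,"dz":0.015,"wx":0,"wy":0,"wz":0},{"gripper":0.4,"dx":0,"dy":0.13,"dz":0.015,"wx":0,"wy":0,"wz":0}]'
python3 -m inch '[{"gripper":0.4,"dx":0,"dy":0.03,"dz":0,"wx":0,"wy":0,"wz":0},{"gripper":0.4,"dx":0.005,"dy":0.06,"dz":0,"wx":0,"wy":0,"wz":0},{"gripper":0.4,"dx":0.025,"dy":0.082,"dz":0,"wx":0,"wy":0,"wz":0},{"gripper":0.4,"dx":0.047,"dy":0.104,"dz":0,"wx":0,"wy":0,"wz":0},{"gripper":0.4,"dx":0.07,"dy":0.126,"dz":0,"wx":0,"wy":0,"wz":0}]'
python3 -m inch '[{"gripper":0.4,"dx":0.025,"dy":0.021,"dz":0,"wx":0,"wy":0,"wz":0},{"gripper":0.4,"dx":0.048,"dy":0.042,"dz":0,"wx":0,"wy":0,"wz":0},{"gripper":0.4,"dx":0.068,"dy":0.06,"dz":0,"wx":0,"wy":0,"wz":0},{"gripper":0.4,"dx":0.08,"dy":0.071,"dz":0,"wx":0,"wy":0,"wz":0},{"gripper":0.4,"dx":0.086,"dy":0.075,"dz":0,"wx":0,"wy":0,"wz":0}]'
python3 -m inch '[{"gripper":0.4,"dx":0,"dy":0,"dz":-0.01,"wx":0,"wy":0,"wz":0},{"gripper":0.4,"dx":0,"dy":0,"dz":-0.025,"wx":0,"wy":0,"wz":0},{"gripper":0.4,"dx":0,"dy":0,"dz":-0.038,"wx":0,"wy":0,"wz":0},{"gripper":0.4,"dx":0,"dy":0,"dz":-0.046,"wx":0,"wy":0,"wz":0},{"gripper":0.4,"dx":0,"dy":0,"dz":-0.05,"wx":0,"wy":0,"wz":0}]'
python3 -m inch '[{"gripper":0.4,"dx":0,"dy":0,"dz":-0.002,"wx":0,"wy":0,"wz":0},{"gripper":0.4,"dx":0,"dy":0,"dz":-0.0035,"wx":0,"wy":0,"wz":0},{"gripper":0.4,"dx":0,"dy":0,"dz":-0.0045,"wx":0,"wy":0,"wz":0},{"gripper":0.4,"dx":0,"dy":0,"dz":-0.0045,"wx":0,"wy":0,"wz":0},{"gripper":0.4,"dx":0,"dy":0,"dz":-0.0045,"wx":0,"wy":0,"wz":0}]'
```

```text
clock: 13.95
eef_pos: [448.3, 90.6, 100.3]
eef_rot: [3.141, -0.0, 1.569]
wrist_force: [0.9, 0.1, -1.2]
finger_gap: 55.8
finger_force: 15.0
clock: 14.37
eef_pos: [518.9, 216.8, 100.2]
eef_rot: [3.141, -0.0, 1.57]
wrist_force: [-0.3, 0.4, -1.1]
finger_gap: 55.7
finger_force: 15.0
clock: 14.78
eef_pos: [605.2, 291.8, 99.4]
eef_rot: [-3.141, -0.0, 1.571]
wrist_force: [-0.7, 0.6, -1.1]
finger_gap: 55.7
finger_force: 15.0
clock: 15.2
eef_pos: [603.6, 289.8, 47.8]
eef_rot: [-3.139, 0.001, 1.569]
wrist_force: [0.1, 0.7, -1.3]
finger_gap: 55.7
finger_force: 15.0
clock: 15.62
eef_pos: [604.6, 290.4, 45.4]
eef_rot: [3.141, -0.0, 1.57]
wrist_force: [-0.2, -0.7, -1.1]
finger_gap: 56.0
finger_force: 15.0
```

```bash
python3 -m inch '[{"gripper":0.95,"dx":0,"dy":0,"dz":0,"wx":0,"wy":0,"wz":0},{"gripper":0.95,"dx":0,"dy":0,"dz":0,"wx":0,"wy":0,"wz":0},{"gripper":0.95,"dx":0,"dy":0,"dz":0,"wx":0,"wy":0,"wz":0},{"gripper":0.95,"dx":0,"dy":0,"dz":0,"wx":0,"wy":0,"wz":0},{"gripper":0.95,"dx":0,"dy":0,"dz":0,"wx":0,"wy":0,"wz":0}]'
python3 -m inch '[{"gripper":0.95,"dx":0,"dy":0,"dz":0.02,"wx":0,"wy":0,"wz":0},{"gripper":0.95,"dx":0,"dy":0,"dz":0.05,"wx":0,"wy":0,"wz":0},{"gripper":0.95,"dx":0,"dy":0,"dz":0.09,"wx":0,"wy":0,"wz":0},{"gripper":0.95,"dx":0,"dy":0,"dz":0.12,"wx":0,"wy":0,"wz":0},{"gripper":0.95,"dx":0,"dy":0,"dz":0.14,"wx":0,"wy":0,"wz":0}]'
python3 -m inch '[{"gripper":0.95,"dx":0,"dy":-0.03,"dz":0,"wx":0,"wy":0,"wz":-7},{"gripper":0.95,"dx":0,"dy":-0.06,"dz":0,"wx":0,"wy":0,"wz":-14},{"gripper":0.95,"dx":0,"dy":-0.09,"dz":0,"wx":0,"wy":0,"wz":-21},{"gripper":0.95,"dx":0,"dy":-0.12,"dz":0,"wx":0,"wy":0,"wz":-28},{"gripper":0.95,"dx":0,"dy":-0.15,"dz":0,"wx":0,"wy":0,"wz":-35}]'
python3 -m inch '[{"gripper":0.8,"dx":-0.01,"dy":-0.02,"dz":0,"wx":0,"wy":0,"wz":-7},{"gripper":0.8,"dx":-0.02,"dy":-0.04,"dz":0,"wx":0,"wy":0,"wz":-14},{"gripper":0.8,"dx":-0.03,"dy":-0.06,"dz":0,"wx":0,"wy":0,"wz":-21},{"gripper":0.8,"dx":-0.04,"dy":-0.08,"dz":0,"wx":0,"wy":0,"wz":-28},{"gripper":0.8,"dx":-0.047,"dy":-0.101,"dz":0,"wx":0,"wy":0,"wz":-35}]'
python3 -m inch '[{"gripper":0.7,"dx":0,"dy":0,"dz":-0.02,"wx":0,"wy":0,"wz":-7},{"gripper":0.7,"dx":0,"dy":0,"dz":-0.04,"wx":0,"wy":0,"wz":-14},{"gripper":0.7,"dx":0,"dy":0,"dz":-0.06,"wx":0,"wy":0,"wz":-17.4},{"gripper":0.7,"dx":0,"dy":0,"dz":-0.07,"wx":0,"wy":0,"wz":-17.4},{"gripper":0.7,"dx":0,"dy":0,"dz":-0.07,"wx":0,"wy":0,"wz":-17.4}]'
python3 -c "
from h import *
a=snap('side','s3.png');b=snap('top','t3.png')
a=cv2.resize(a[150:400,190:450],None,fx=1.5,fy=1.5);b=cv2.resize(b[165:315,130:360],None,fx=1.7,fy=1.7)
c=np.zeros((375,800,3),np.uint8);c[:,:390]=a;c[:b.shape[0],400:400+b.shape[1]]=b;cv2.imwrite('pics/c3.png',c)"
```

```text
clock: 16.03
eef_pos: [604.5, 290.3, 45.1]
eef_rot: [3.141, -0.0, 1.57]
wrist_force: [-0.1, 0.1, -0.5]
finger_gap: 85.3
finger_force: 0.0
clock: 16.45
eef_pos: [605.1, 290.6, 189.0]
eef_rot: [3.138, -0.002, 1.57]
wrist_force: [0.2, 1.3, -0.1]
finger_gap: 89.2
finger_force: 0.0
clock: 16.87
eef_pos: [604.2, 139.0, 185.1]
eef_rot: [3.141, -0.0, 0.953]
wrist_force: [0.2, -0.1, -0.3]
finger_gap: 89.3
finger_force: 0.0
clock: 17.28
eef_pos: [556.7, 38.5, 185.1]
eef_rot: [3.142, -0.0, 0.342]
wrist_force: [0.5, -1.0, 0.0]
finger_gap: 75.5
finger_force: 0.0
clock: 17.7
eef_pos: [556.5, 39.3, 113.0]
eef_rot: [-3.141, 0.003, 0.047]
wrist_force: [0.3, -0.9, -0.3]
finger_gap: 65.9
finger_force: 0.0
```

View pics/c3.png

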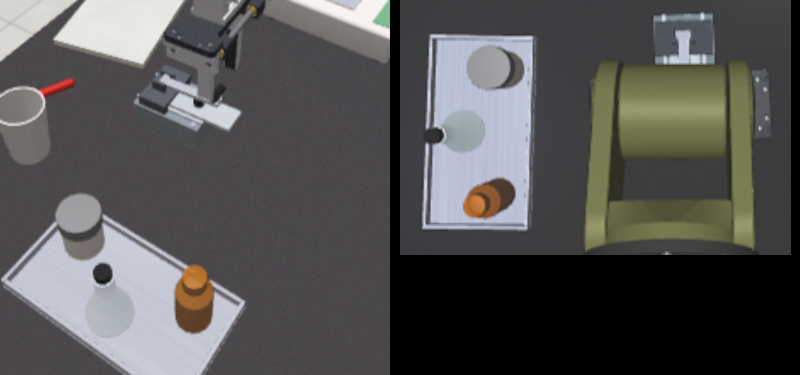

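All three vessels stand in the tray, and the near finger covers the handle as expected. Descending to pinch it.

```bash
python3 -m inch '[{"gripper":0.7,"dx":0.001,"dy":0,"dz":-0.012,"wx":0,"wy":0,"wz":0},{"gripper":0.7,"dx":0.001,"dy":0,"dz":-0.024,"wx":0,"wy":0,"wz":0},{"gripper":0.6,"dx":0.001,"dy":0,"dz":-0.034,"wx":0,"wy":0,"wz":0},{"gripper":0.5,"dx":0.001,"dy":0,"dz":-0.037,"wx":0,"wy":0,"wz":0},{"gripper":0.45,"dx":0.001,"dy":0,"dz":-0.037,"wx":0,"wy":0,"wz":0}]' 15
python3 -m inch '[{"gripper":0.1,"dx":0,"dy":0,"dz":0,"wx":0,"wy":0,"wz":0},{"gripper":0.1,"dx":0,"dy":0,"dz":0,"wx":0,"wy":0,"wz":0},{"gripper":0.1,"dx":0,"dy":0,"dz":0,"wx":0,"wy":0,"wz":0},{"gripper":0.1,"dx":0,"dy":0,"dz":0,"wx":0,"wy":0,"wz":0},{"gripper":0.1,"dx":0,"dy":0,"dz":0,"wx":0,"wy":0,"wz":0}]'
python3 -m inch '[{"gripper":0.1,"dx":0,"dy":0,"dz":0,"wx":0,"wy":0,"wz":0},{"gripper":0.1,"dx":0,"dy":0,"dz":0,"wx":0,"wy":0,"wz":0},{"gripper":0.1,"dx":0,"dy":0,"dz":0,"wx":0,"wy":0,"wz":0},{"gripper":0.1,"dx":0,"dy":0,"dz":0,"wx":0,"wy":0,"wz":0},{"gripper":0.1,"dx":0,"dy":0,"dz":0,"wx":0,"wy":0,"wz":0}]'
python3 - <<'E'
import numpy as np
# arc steps for handle, start angle .197 (+), stand yaw 2.6deg
c=np.radians(2.6);r=92
for a in np.arange(0.0,1.26,.125):
    s=r*(np.cos(.197)-np.cos(.197+a));print(round(a,3),np.round([s*np.cos(c),s*np.sin(c),r*(np.sin(.197+a)-np.sin(.197))],1))
E
```

```text
clock: 18.22
eef_pos: [557.9, 39.3, 76.7]
eef_rot: [-3.141, 0.002, 0.044]
wrist_force: [0.0, 0.6, 0.4]
finger_gap: 49.4
finger_force: 0.0
clock: 18.63
eef_pos: [558.6, 39.5, 78.3]
eef_rot: [-3.141, -0.001, 0.044]
wrist_force: [1.2, 2.0, 0.3]
finger_gap: 29.8
finger_force: 15.0
clock: 19.05
eef_pos: [558.6, 39.5, 78.0]
eef_rot: [-3.141, -0.0, 0.044]
wrist_force: [1.5, 3.8, 0.5]
finger_gap: 29.6
finger_force: 15.0
0.0 [0. 0. 0.]
0.125 [ 2.9  0.1 11.1]
0.25 [ 7.3  0.3 21.8]
0.375 [12.9  0.6 31.8]
0.5 [19.7  0.9 41. ]
0.625 [27.6  1.3 49.4]
0.75 [36.4  1.7 56.7]
0.875 [46.2  2.1 62.8]
1.0 [56.6  2.6 67.6]
1.125 [67.5  3.1 71.2]
1.25 [78.8  3.6 73.3]
```

```bash
python3 -m inch '[{"gripper":0.1,"dx":0.0029,"dy":0.0001,"dz":0.0111,"wx":0,"wy":0,"wz":0},{"gripper":0.1,"dx":0.0073,"dy":0.0003,"dz":0.0218,"wx":0,"wy":0,"wz":0},{"gripper":0.1,"dx":0.0129,"dy":0.0006,"dz":0.0318,"wx":0,"wy":0,"wz":0},{"gripper":0.1,"dx":0.0197,"dy":0.0009,"dz":0.041,"wx":0,"wy":0,"wz":0},{"gripper":0.1,"dx":0.0276,"dy":0.0013,"dz":0.0494,"wx":0,"wy":0,"wz":0}]' 15
python3 -m inch '[{"gripper":0.1,"dx":0.0088,"dy":0.0004,"dz":0.0073,"wx":0,"wy":0,"wz":0},{"gripper":0.1,"dx":0.0186,"dy":0.0008,"dz":0.0134,"wx":0,"wy":0,"wz":0},{"gripper":0.1,"dx":0.029,"dy":0.0013,"dz":0.0182,"wx":0,"wy":0,"wz":0},{"gripper":0.1,"dx":0.0399,"dy":0.0018,"dz":0.0218,"wx":0,"wy":0,"wz":0},{"gripper":0.1,"dx":0.0512,"dy":0.0023,"dz":0.0239,"wx":0,"wy":0,"wz":0}]'
python3 -m inch '[{"gripper":0.1,"dx":0,"dy":0,"dz":0,"wx":0,"wy":0,"wz":0},{"gripper":0.1,"dx":0,"dy":0,"dz":0,"wx":0,"wy":0,"wz":0},{"gripper":0.6,"dx":0,"dy":0,"dz":0,"wx":0,"wy":0,"wz":0},{"gripper":0.6,"dx":0,"dy":0,"dz":0,"wx":0,"wy":0,"wz":0},{"gripper":0.6,"dx":0,"dy":0,"dz":0,"wx":0,"wy":0,"wz":0}]'
```

```text
clock: 19.47
eef_pos: [585.7, 40.6, 127.2]
eef_rot: [-3.142, 0.002, 0.044]
wrist_force: [2.2, 2.9, -5.3]
finger_gap: 29.8
finger_force: 15.0
clock: 19.88
eef_pos: [637.1, 42.8, 151.1]
eef_rot: [3.141, 0.002, 0.044]
wrist_force: [-1.7, 1.5, -0.9]
finger_gap: 29.7
finger_force: 15.0
clock: 20.3
eef_pos: [636.8, 42.7, 151.1]
eef_rot: [3.141, 0.0, 0.044]
wrist_force: [-0.7, -0.5, 0.6]
finger_gap: 46.2
finger_force: 0.0
```

```bash
python3 -m inch '[{"gripper":0.6,"dx":0,"dy":0,"dz":0.02,"wx":0,"wy":0,"wz":0},{"gripper":0.65,"dx":0,"dy":0,"dz":0.04,"wx":0,"wy":0,"wz":0},{"gripper":0.65,"dx":-0.03,"dy":-0.001,"dz":0.04,"wx":0,"wy":0,"wz":0},{"gripper":0.65,"dx":-0.06,"dy":-0.003,"dz":0.04,"wx":0,"wy":0,"wz":0},{"gripper":0.65,"dx":-0.086,"dy":-0.004,"dz":0.04,"wx":0,"wy":0,"wz":0}]'
python3 -m inch '[{"gripper":0.65,"dx":0,"dy":0,"dz":-0.03,"wx":0,"wy":0,"wz":0},{"gripper":0.65,"dx":0,"dy":0,"dz":-0.06,"wx":0,"wy":0,"wz":0},{"gripper":0.65,"dx":0,"dy":0,"dz":-0.09,"wx":0,"wy":0,"wz":0},{"gripper":0.65,"dx":0,"dy":0,"dz":-0.11,"wx":0,"wy":0,"wz":0},{"gripper":0.65,"dx":0,"dy":0,"dz":-0.12,"wx":0,"wy":0,"wz":0}]'
python3 -c "
from h import *
a=snap('side','s4.png')
cv2.imwrite('pics/c4.png',cv2.resize(a[130:290,250:450],None,fx=3.5,fy=3.5,interpolation=2))
print(manip.read_state()['eef_pos'])"
```

```text
clock: 20.72
eef_pos: [549.4, 38.7, 191.0]
eef_rot: [3.141, 0.0, 0.044]
wrist_force: [0.3, -0.4, 0.4]
finger_gap: 61.4
finger_force: 0.0
clock: 21.13
eef_pos: [549.7, 38.8, 68.6]
eef_rot: [-3.142, 0.004, 0.044]
wrist_force: [0.4, -0.4, 0.5]
finger_gap: 60.9
finger_force: 0.0
[549.63535317  38.80457853  68.10790089]
```

View pics/c4.png

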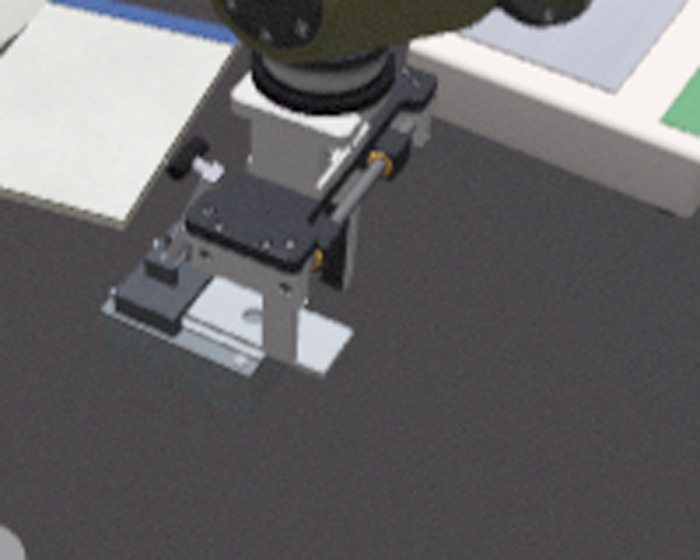

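Bar is up (handle at crop (188,160)), coupon still under the bridge, fingers on either side of its free end. Lowering the last bit.

```bash
python3 -m inch '[{"gripper":0.65,"dx":0,"dy":0,"dz":-0.012,"wx":0,"wy":0,"wz":0},{"gripper":0.6,"dx":0,"dy":0,"dz":-0.02,"wx":0,"wy":0,"wz":0},{"gripper":0.6,"dx":0,"dy":0,"dz":-0.0245,"wx":0,"wy":0,"wz":0},{"gripper":0.6,"dx":0,"dy":0,"dz":-0.0245,"wx":0,"wy":0,"wz":0},{"gripper":0.6,"dx":0,"dy":0,"dz":-0.0245,"wx":0,"wy":0,"wz":0}]'
```

```text
clock: 21.6
eef_pos: [551.5, 38.9, 47.1]
eef_rot: [3.142, -0.0, 0.044]
wrist_force: [-0.1, -0.5, -0.3]
finger_gap: 56.5
finger_force: 0.0
```

```bash
python3 -m inch '[{"gripper":0.5,"dx":0,"dy":0,"dz":0,"wx":0,"wy":0,"wz":0},{"gripper":0.5,"dx":0,"dy":0,"dz":0,"wx":0,"wy":0,"wz":0},{"gripper":0.5,"dx":0,"dy":0,"dz":0,"wx":0,"wy":0,"wz":0},{"gripper":0.5,"dx":0,"dy":0,"dz":0,"wx":0,"wy":0,"wz":0},{"gripper":0.5,"dx":0,"dy":0,"dz":0,"wx":0,"wy":0,"wz":0}]' 35
```

```text
clock: 22.02
eef_pos: [551.3, 38.9, 46.9]
eef_rot: [3.142, -0.0, 0.044]
wrist_force: [0.3, 1.0, -0.2]
finger_gap: 46.7
finger_force: 0.0
```

```bash
python3 -m inch '[{"gripper":0.5,"dx":0,"dy":0,"dz":-0.001,"wx":0,"wy":0,"wz":0},{"gripper":0.35,"dx":0,"dy":0,"dz":-0.001,"wx":0,"wy":0,"wz":0},{"gripper":0.3,"dx":0,"dy":0,"dz":-0.001,"wx":0,"wy":0,"wz":0},{"gripper":0.3,"dx":0,"dy":0,"dz":-0.001,"wx":0,"wy":0,"wz":0},{"gripper":0.3,"dx":0,"dy":0,"dz":-0.001,"wx":0,"wy":0,"wz":0}]' 35
python3 -m inch '[{"gripper":0.3,"dx":0,"dy":0,"dz":0,"wx":0,"wy":0,"wz":0},{"gripper":0.3,"dx":0,"dy":0,"dz":0,"wx":0,"wy":0,"wz":0},{"gripper":0.3,"dx":0,"dy":0,"dz":0,"wx":0,"wy":0,"wz":0},{"gripper":0.3,"dx":0,"dy":0,"dz":0,"wx":0,"wy":0,"wz":0},{"gripper":0.3,"dx":0,"dy":0,"dz":0,"wx":0,"wy":0,"wz":0}]'
python3 -m inch '[{"gripper":0.3,"dx":-0.004,"dy":-0.0002,"dz":0,"wx":0,"wy":0,"wz":0},{"gripper":0.3,"dx":-0.011,"dy":-0.0005,"dz":0,"wx":0,"wy":0,"wz":0},{"gripper":0.3,"dx":-0.02,"dy":-0.0009,"dz":0,"wx":0,"wy":0,"wz":0},{"gripper":0.3,"dx":-0.03,"dy":-0.0014,"dz":0,"wx":0,"wy":0,"wz":0},{"gripper":0.3,"dx":-0.04,"dy":-0.0018,"dz":0,"wx":0,"wy":0,"wz":0}]'
python3 -m inch '[{"gripper":0.3,"dx":-0.01,"dy":-0.0005,"dz":0,"wx":0,"wy":0,"wz":0},{"gripper":0.3,"dx":-0.022,"dy":-0.001,"dz":0,"wx":0,"wy":0,"wz":0},{"gripper":0.3,"dx":-0.035,"dy":-0.0016,"dz":0.001,"wx":0,"wy":0,"wz":0},{"gripper":0.3,"dx":-0.047,"dy":-0.0021,"dz":0.001,"wx":0,"wy":0,"wz":0},{"gripper":0.3,"dx":-0.056,"dy":-0.0025,"dz":0.001,"wx":0,"wy":0,"wz":0}]'
python3 -c "
from h import *
a=snap('side','s5.png')
cv2.imwrite('pics/c5.png',cv2.resize(a[130:290,250:450],None,fx=3.5,fy=3.5,interpolation=2))
print(manip.read_state()['eef_pos'])"
```

```text
clock: 22.43
eef_pos: [551.2, 38.9, 45.7]
eef_rot: [-3.142, 0.0, 0.044]
wrist_force: [-0.7, -0.3, -0.6]
finger_gap: 39.6
finger_force: 35.0
clock: 22.85
eef_pos: [551.2, 38.9, 45.7]
eef_rot: [-3.142, 0.0, 0.044]
wrist_force: [-1.2, -0.3, -0.0]
finger_gap: 39.1
finger_force: 35.0
clock: 23.27
eef_pos: [510.2, 37.1, 45.7]
eef_rot: [3.142, 0.0, 0.044]
wrist_force: [0.2, 0.4, -0.4]
finger_gap: 38.9
finger_force: 35.0
clock: 23.68
eef_pos: [453.8, 34.6, 46.7]
eef_rot: [-3.142, 0.0, 0.044]
wrist_force: [0.2, 0.2, -0.1]
finger_gap: 39.6
finger_force: 35.0
[452.80861817  34.61321923  46.57450374]
```

View pics/c5.png

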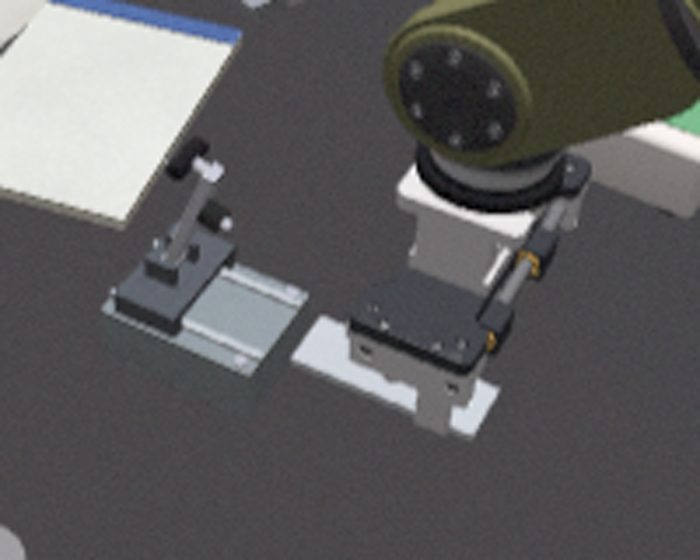

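The coupon is free of the block and held level, with its far end at crop (320,340). Carrying it to the pan.

```bash
python3 -m inch '[{"gripper":0.3,"dx":0,"dy":-0.002,"dz":0.008,"wx":0,"wy":0,"wz":0},{"gripper":0.3,"dx":0,"dy":-0.008,"dz":0.02,"wx":0,"wy":0,"wz":0},{"gripper":0.3,"dx":0,"dy":-0.02,"dz":0.035,"wx":0,"wy":0,"wz":0},{"gripper":0.3,"dx":0.002,"dy":-0.037,"dz":0.05,"wx":0,"wy":0,"wz":0},{"gripper":0.3,"dx":0.004,"dy":-0.057,"dz":0.06,"wx":0,"wy":0,"wz":0}]'
python3 -m inch '[{"gripper":0.3,"dx":0.004,"dy":-0.025,"dz":0.003,"wx":0,"wy":0,"wz":0},{"gripper":0.3,"dx":0.008,"dy":-0.052,"dz":0.003,"wx":0,"wy":0,"wz":0},{"gripper":0.3,"dx":0.012,"dy":-0.08,"dz":0.003,"wx":0,"wy":0,"wz":0},{"gripper":0.3,"dx":0.016,"dy":-0.108,"dz":0.003,"wx":0,"wy":0,"wz":0},{"gripper":0.3,"dx":0.02,"dy":-0.136,"dz":0.003,"wx":0,"wy":0,"wz":0}]'
python3 -m inch '[{"gripper":0.3,"dx":0.004,"dy":-0.028,"dz":0,"wx":0,"wy":0,"wz":0},{"gripper":0.3,"dx":0.008,"dy":-0.056,"dz":0,"wx":0,"wy":0,"wz":0},{"gripper":0.3,"dx":0.012,"dy":-0.082,"dz":0,"wx":0,"wy":0,"wz":0},{"gripper":0.3,"dx":0.016,"dy":-0.106,"dz":0,"wx":0,"wy":0,"wz":0},{"gripper":0.3,"dx":0.02,"dy":-0.13,"dz":0,"wx":0,"wy":0,"wz":0}]'
python3 -m inch '[{"gripper":0.3,"dx":0.003,"dy":-0.022,"dz":0,"wx":0,"wy":0,"wz":0},{"gripper":0.3,"dx":0.006,"dy":-0.04,"dz":0,"wx":0,"wy":0,"wz":0},{"gripper":0.3,"dx":0.008,"dy":-0.052,"dz":0,"wx":0,"wy":0,"wz":0},{"gripper":0.3,"dx":0.01,"dy":-0.058,"dz":0,"wx":0,"wy":0,"wz":0},{"gripper":0.3,"dx":0.01,"dy":-0.058,"dz":0,"wx":0,"wy":0,"wz":0}]'
python3 -c "
from h import *
a=snap('side','s6.png');b=snap('top','t6.png')
c=np.zeros((560,800,3),np.uint8);c[:270,:480]=cv2.resize(a[80:215,330:570],None,fx=2,fy=2);c[280:540,:300]=cv2.resize(b[180:310,400:550],None,fx=2,fy=2);cv2.imwrite('pics/c6.png',c)
print(manip.read_state()['eef_pos'])"
```

```text
clock: 24.15
eef_pos: [460.2, -22.9, 108.8]
eef_rot: [3.141, -0.002, 0.045]
wrist_force: [0.9, 0.6, -0.3]
finger_gap: 39.4
finger_force: 35.0
clock: 24.57
eef_pos: [479.8, -160.2, 110.6]
eef_rot: [3.141, -0.001, 0.044]
wrist_force: [-0.4, 0.5, -1.2]
finger_gap: 39.8
finger_force: 35.0
clock: 24.98
eef_pos: [499.6, -290.2, 110.4]
eef_rot: [3.141, -0.0, 0.044]
wrist_force: [-0.2, -0.5, -0.8]
finger_gap: 39.4
finger_force: 35.0
clock: 25.4
eef_pos: [509.4, -347.5, 109.9]
eef_rot: [3.141, -0.0, 0.043]
wrist_force: [1.0, 0.3, -1.1]
finger_gap: 39.5
finger_force: 35.0
[ 509.31344128 -345.98803987  109.8296998 ]
```

View pics/c6.png

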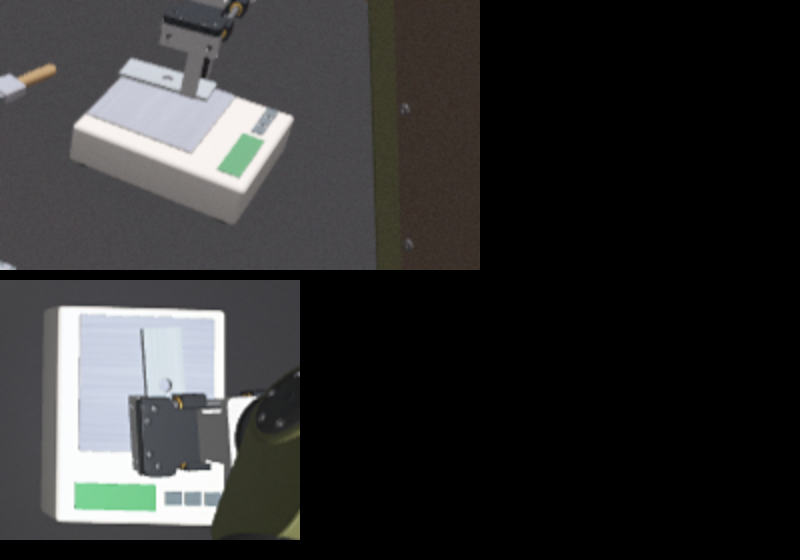

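```bash
python3 -c "
from h import *
print(ray('top',400+166/2-.25,180+104/2-.25,115),ray('top',473.4,231.9,75))
a=proj('side',[545,-344,75]);print('pan side px in crop',(a-[330,80])*2, ray('side',330+167/2,80+77/2,115))"
```

```text
[ 546.69204279 -345.72599906  115.        ] [ 545.1489957  -344.56357617   75.        ]
pan side px in crop [161.13458742 101.68134035] [ 543.53396064 -343.25247838  115.        ]
```

The hole is at (547,-346) by the top camera and (544,-343) by the side camera. Both are over the pan centre (545,-344), so I lower.

```bash
python3 -m inch '[{"gripper":0.3,"dx":0,"dy":0,"dz":-0.008,"wx":0,"wy":0,"wz":0},{"gripper":0.3,"dx":0,"dy":0,"dz":-0.018,"wx":0,"wy":0,"wz":0},{"gripper":0.3,"dx":0,"dy":0,"dz":-0.026,"wx":0,"wy":0,"wz":0},{"gripper":0.3,"dx":0,"dy":0,"dz":-0.029,"wx":0,"wy":0,"wz":0},{"gripper":0.3,"dx":0,"dy":0,"dz":-0.03,"wx":0,"wy":0,"wz":0}]'
python3 -m inch '[{"gripper":0.3,"dx":0,"dy":0,"dz":-0.001,"wx":0,"wy":0,"wz":0},{"gripper":0.3,"dx":0,"dy":0,"dz":-0.002,"wx":0,"wy":0,"wz":0},{"gripper":0.3,"dx":0,"dy":0,"dz":-0.003,"wx":0,"wy":0,"wz":0},{"gripper":0.3,"dx":0,"dy":0,"dz":-0.0035,"wx":0,"wy":0,"wz":0},{"gripper":0.3,"dx":0,"dy":0,"dz":-0.0035,"wx":0,"wy":0,"wz":0}]'
```

```text
clock: 25.92
eef_pos: [508.9, -345.8, 78.5]
eef_rot: [-3.14, 0.001, 0.044]
wrist_force: [-0.5, -1.2, -1.4]
finger_gap: 39.5
finger_force: 35.0
clock: 26.33
eef_pos: [509.3, -346.4, 76.3]
eef_rot: [3.141, -0.0, 0.044]
wrist_force: [0.4, 0.1, -0.7]
finger_gap: 39.5
finger_force: 35.0
```

Contact is at most light. Release slowly, lift and check.

```bash
python3 -m inch '[{"gripper":0.44,"dx":0,"dy":0,"dz":0,"wx":0,"wy":0,"wz":0},{"gripper":0.46,"dx":0,"dy":0,"dz":0,"wx":0,"wy":0,"wz":0},{"gripper":0.5,"dx":0,"dy":0,"dz":0,"wx":0,"wy":0,"wz":0},{"gripper":0.6,"dx":0,"dy":0,"dz":0,"wx":0,"wy":0,"wz":0},{"gripper":0.6,"dx":0,"dy":0,"dz":0,"wx":0,"wy":0,"wz":0}]'
python3 -m inch '[{"gripper":0.65,"dx":0,"dy":0,"dz":0.01,"wx":0,"wy":0,"wz":0},{"gripper":0.65,"dx":0,"dy":0,"dz":0.03,"wx":0,"wy":0,"wz":0},{"gripper":0.65,"dx":0,"dy":0,"dz":0.06,"wx":0,"wy":0,"wz":0},{"gripper":0.65,"dx":0,"dy":0,"dz":0.09,"wx":0,"wy":0,"wz":0},{"gripper":0.65,"dx":0,"dy":0,"dz":0.11,"wx":0,"wy":0,"wz":0}]'
python3 -m inch '[{"gripper":0.95,"dx":0,"dy":0.035,"dz":0,"wx":0,"wy":0,"wz":7},{"gripper":0.95,"dx":0,"dy":0.07,"dz":0,"wx":0,"wy":0,"wz":14},{"gripper":0.95,"dx":0,"dy":0.105,"dz":0,"wx":0,"wy":0,"wz":21},{"gripper":0.95,"dx":0,"dy":0.14,"dz":0,"wx":0,"wy":0,"wz":28},{"gripper":0.95,"dx":0,"dy":0.175,"dz":0,"wx":0,"wy":0,"wz":35}]'
python3 -c "
from h import *
a=snap('side','s7.png');b=snap('top','t7.png')
c=np.zeros((560,800,3),np.uint8);c[:270,:480]=cv2.resize(a[80:215,330:570],None,fx=2,fy=2);c[280:540,:300]=cv2.resize(b[180:310,400:550],None,fx=2,fy=2);c[280:,310:710]=cv2.resize(a[260:400,150:350],None,fx=2,fy=2);cv2.imwrite('pics/c7.png',c)
print(manip.read_state()['eef_pos'])"
```

```text
clock: 26.75
eef_pos: [509.3, -346.4, 76.4]
eef_rot: [3.141, -0.0, 0.044]
wrist_force: [-0.6, 0.3, -0.3]
finger_gap: 55.2
finger_force: 0.0
clock: 27.17
eef_pos: [509.6, -346.7, 190.2]
eef_rot: [3.139, -0.003, 0.044]
wrist_force: [0.7, 0.3, 0.3]
finger_gap: 61.0
finger_force: 0.0
clock: 27.58
eef_pos: [509.0, -169.9, 187.2]
eef_rot: [3.141, -0.0, 0.661]
wrist_force: [1.0, -0.3, -0.1]
finger_gap: 88.1
finger_force: 0.0
[ 509.38868528 -167.65721265  187.46854642]
```

View pics/c7.png

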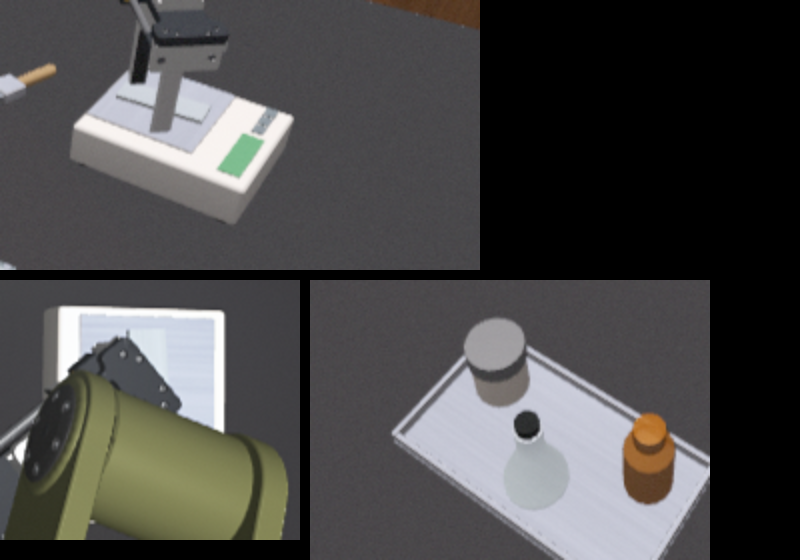

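The coupon lies flat on the pan and all three vessels stand in the tray. Fetching the jar first.

```bash
python3 -m inch '[{"gripper":0.95,"dx":0,"dy":0.04,"dz":0,"wx":0,"wy":0,"wz":7},{"gripper":0.95,"dx":0,"dy":0.08,"dz":0,"wx":0,"wy":0,"wz":14},{"gripper":0.95,"dx":0,"dy":0.12,"dz":0,"wx":0,"wy":0,"wz":21},{"gripper":0.95,"dx":0,"dy":0.16,"dz":0,"wx":0,"wy":0,"wz":28},{"gripper":0.95,"dx":0,"dy":0.2,"dz":0,"wx":0,"wy":0,"wz":35}]' 15
python3 -m inch '[{"gripper":0.95,"dx":0,"dy":0.04,"dz":0,"wx":0,"wy":0,"wz":7},{"gripper":0.95,"dx":0,"dy":0.08,"dz":0,"wx":0,"wy":0,"wz":14},{"gripper":0.95,"dx":0,"dy":0.12,"dz":0,"wx":0,"wy":0,"wz":17.4},{"gripper":0.95,"dx":0.02,"dy":0.15,"dz":0,"wx":0,"wy":0,"wz":17.4},{"gripper":0.95,"dx":0.04,"dy":0.18,"dz":0,"wx":0,"wy":0,"wz":17.4}]'
python3 -m inch '[{"gripper":0.95,"dx":0.025,"dy":0.03,"dz":0,"wx":0,"wy":0,"wz":0},{"gripper":0.95,"dx":0.045,"dy":0.06,"dz":0,"wx":0,"wy":0,"wz":0},{"gripper":0.95,"dx":0.055,"dy":0.077,"dz":0,"wx":0,"wy":0,"wz":0},{"gripper":0.95,"dx":0.055,"dy":0.077,"dz":0,"wx":0,"wy":0,"wz":0},{"gripper":0.95,"dx":0.055,"dy":0.077,"dz":0,"wx":0,"wy":0,"wz":0}]'
```

```text
clock: 28.1
eef_pos: [509.2, 29.8, 187.1]
eef_rot: [3.141, -0.0, 1.27]
wrist_force: [0.4, -0.3, 0.5]
finger_gap: 89.3
finger_force: 0.0
clock: 28.52
eef_pos: [549.7, 210.4, 187.5]
eef_rot: [3.14, -0.0, 1.57]
wrist_force: [0.4, -1.1, 0.6]
finger_gap: 89.2
finger_force: 0.0
clock: 28.93
eef_pos: [604.5, 285.5, 185.9]
eef_rot: [-3.141, 0.0, 1.569]
wrist_force: [-0.4, -0.1, 0.2]
finger_gap: 89.2
finger_force: 0.0
```

```bash
python3 -m inch '[{"gripper":0.95,"dx":0,"dy":0.004,"dz":-0.03,"wx":0,"wy":0,"wz":0},{"gripper":0.95,"dx":0,"dy":0.004,"dz":-0.065,"wx":0,"wy":0,"wz":0},{"gripper":0.95,"dx":0,"dy":0.004,"dz":-0.1,"wx":0,"wy":0,"wz":0},{"gripper":0.95,"dx":0,"dy":0.004,"dz":-0.13,"wx":0,"wy":0,"wz":0},{"gripper":0.95,"dx":0,"dy":0.004,"dz":-0.141,"wx":0,"wy":0,"wz":0}]'
python3 -m inch '[{"gripper":0.8,"dx":0,"dy":0,"dz":0,"wx":0,"wy":0,"wz":0},{"gripper":0.7,"dx":0,"dy":0,"dz":0,"wx":0,"wy":0,"wz":0},{"gripper":0.65,"dx":0,"dy":0,"dz":0,"wx":0,"wy":0,"wz":0},{"gripper":0.65,"dx":0,"dy":0,"dz":0,"wx":0,"wy":0,"wz":0},{"gripper":0.65,"dx":0,"dy":0,"dz":0,"wx":0,"wy":0,"wz":0}]'
```

```text
clock: 29.35
eef_pos: [602.5, 287.4, 41.4]
eef_rot: [-3.137, 0.002, 1.568]
wrist_force: [-0.6, -0.4, -0.8]
finger_gap: 89.4
finger_force: 0.0
clock: 29.77
eef_pos: [604.9, 289.8, 47.0]
eef_rot: [3.139, -0.001, 1.569]
wrist_force: [-0.1, 0.2, -0.7]
finger_gap: 61.6
finger_force: 0.0
```

```bash
python3 -m inch '[{"gripper":0.4,"dx":0,"dy":0,"dz":0,"wx":0,"wy":0,"wz":0},{"gripper":0.4,"dx":0,"dy":0,"dz":0,"wx":0,"wy":0,"wz":0},{"gripper":0.4,"dx":0,"dy":0,"dz":0,"wx":0,"wy":0,"wz":0},{"gripper":0.4,"dx":0,"dy":0,"dz":0,"wx":0,"wy":0,"wz":0},{"gripper":0.4,"dx":0,"dy":0,"dz":0,"wx":0,"wy":0,"wz":0}]'
python3 -m inch '[{"gripper":0.4,"dx":0,"dy":0,"dz":0.003,"wx":0,"wy":0,"wz":0},{"gripper":0.4,"dx":0,"dy":0,"dz":0.01,"wx":0,"wy":0,"wz":0},{"gripper":0.4,"dx":0,"dy":0,"dz":0.023,"wx":0,"wy":0,"wz":0},{"gripper":0.4,"dx":0,"dy":0,"dz":0.038,"wx":0,"wy":0,"wz":0},{"gripper":0.4,"dx":0,"dy":0,"dz":0.054,"wx":0,"wy":0,"wz":0}]'
python3 -m inch '[{"gripper":0.4,"dx":-0.01,"dy":-0.009,"dz":0,"wx":0,"wy":0,"wz":0},{"gripper":0.4,"dx":-0.03,"dy":-0.026,"dz":0,"wx":0,"wy":0,"wz":0},{"gripper":0.4,"dx":-0.053,"dy":-0.046,"dz":0,"wx":0,"wy":0,"wz":0},{"gripper":0.4,"dx":-0.076,"dy":-0.067,"dz":0,"wx":0,"wy":0,"wz":0},{"gripper":0.4,"dx":-0.1,"dy":-0.088,"dz":0,"wx":0,"wy":0,"wz":0}]'
python3 -m inch '[{"gripper":0.4,"dx":-0.023,"dy":-0.022,"dz":0,"wx":0,"wy":0,"wz":0},{"gripper":0.4,"dx":-0.043,"dy":-0.046,"dz":0,"wx":0,"wy":0,"wz":0},{"gripper":0.4,"dx":-0.054,"dy":-0.074,"dz":0,"wx":0,"wy":0,"wz":0},{"gripper":0.4,"dx":-0.056,"dy":-0.104,"dz":0,"wx":0,"wy":0,"wz":0},{"gripper":0.4,"dx":-0.056,"dy":-0.134,"dz":0,"wx":0,"wy":0,"wz":0}]'
python3 -m inch '[{"gripper":0.4,"dx":0,"dy":-0.03,"dz":0,"wx":0,"wy":0,"wz":0},{"gripper":0.4,"dx":0,"dy":-0.06,"dz":0,"wx":0,"wy":0,"wz":0},{"gripper":0.4,"dx":0,"dy":-0.085,"dz":0,"wx":0,"wy":0,"wz":0},{"gripper":0.4,"dx":0,"dy":-0.102,"dz":0,"wx":0,"wy":0,"wz":0},{"gripper":0.4,"dx":0,"dy":-0.109,"dz":0,"wx":0,"wy":0,"wz":0}]'
python3 -m inch '[{"gripper":0.4,"dx":0,"dy":0,"dz":-0.01,"wx":0,"wy":0,"wz":0},{"gripper":0.4,"dx":0,"dy":0,"dz":-0.025,"wx":0,"wy":0,"wz":0},{"gripper":0.4,"dx":0,"dy":0,"dz":-0.04,"wx":0,"wy":0,"wz":0},{"gripper":0.4,"dx":0,"dy":0,"dz":-0.05,"wx":0,"wy":0,"wz":0},{"gripper":0.4,"dx":0,"dy":0,"dz":-0.054,"wx":0,"wy":0,"wz":0}]'
```

```text
clock: 30.18
eef_pos: [604.6, 289.8, 46.1]
eef_rot: [3.14, -0.0, 1.57]
wrist_force: [-0.3, -0.5, 6.6]
finger_gap: 55.8
finger_force: 15.0
clock: 30.6
eef_pos: [604.1, 289.6, 100.5]
eef_rot: [-3.141, 0.0, 1.57]
wrist_force: [0.4, 0.4, -1.2]
finger_gap: 55.3
finger_force: 15.0
clock: 31.02
eef_pos: [503.2, 200.9, 100.2]
eef_rot: [3.141, -0.0, 1.57]
wrist_force: [-0.0, -0.4, -0.6]
finger_gap: 55.9
finger_force: 15.0
clock: 31.43
eef_pos: [447.7, 66.7, 100.5]
eef_rot: [3.14, -0.0, 1.571]
wrist_force: [-0.2, -1.5, -0.9]
finger_gap: 55.7
finger_force: 15.0
clock: 31.85
eef_pos: [448.4, -43.3, 100.3]
eef_rot: [3.14, 0.0, 1.568]
wrist_force: [0.8, 0.5, -1.0]
finger_gap: 55.7
finger_force: 15.0
clock: 32.27
eef_pos: [447.5, -40.4, 43.7]
eef_rot: [-3.139, -0.0, 1.57]
wrist_force: [0.3, 0.4, -1.7]
finger_gap: 56.0
finger_force: 15.0
```

```bash
python3 -m inch '[{"gripper":0.4,"dx":0,"dy":0,"dz":-0.001,"wx":0,"wy":0,"wz":0},{"gripper":0.4,"dx":0,"dy":0,"dz":-0.0025,"wx":0,"wy":0,"wz":0},{"gripper":0.4,"dx":0,"dy":0,"dz":-0.004,"wx":0,"wy":0,"wz":0},{"gripper":0.4,"dx":0,"dy":0,"dz":-0.005,"wx":0,"wy":0,"wz":0},{"gripper":0.4,"dx":0,"dy":0,"dz":-0.005,"wx":0,"wy":0,"wz":0}]'
```

```text
clock: 32.68
eef_pos: [448.8, -41.4, 41.0]
eef_rot: [3.14, 0.0, 1.57]
wrist_force: [-0.5, 0.7, 2.1]
finger_gap: 55.7
finger_force: 15.0
```

```bash
python3 -m inch '[{"gripper":0.9,"dx":0,"dy":0,"dz":0,"wx":0,"wy":0,"wz":0},{"gripper":0.9,"dx":0,"dy":0,"dz":0,"wx":0,"wy":0,"wz":0},{"gripper":0.9,"dx":0,"dy":0,"dz":0,"wx":0,"wy":0,"wz":0},{"gripper":0.9,"dx":0,"dy":0,"dz":0,"wx":0,"wy":0,"wz":0},{"gripper":0.9,"dx":0,"dy":0,"dz":0,"wx":0,"wy":0,"wz":0}]'
python3 -m inch '[{"gripper":0.9,"dx":0,"dy":0,"dz":0.03,"wx":0,"wy":0,"wz":0},{"gripper":0.9,"dx":0,"dy":0,"dz":0.07,"wx":0,"wy":0,"wz":0},{"gripper":0.9,"dx":0,"dy":0,"dz":0.11,"wx":0,"wy":0,"wz":0},{"gripper":0.6,"dx":0.005,"dy":0.03,"dz":0.12,"wx":0,"wy":0,"wz":0},{"gripper":0.6,"dx":0.012,"dy":0.068,"dz":0.12,"wx":0,"wy":0,"wz":0}]'
python3 -m inch '[{"gripper":0.6,"dx":0.007,"dy":0.04,"dz":0,"wx":0,"wy":0,"wz":0},{"gripper":0.6,"dx":0.014,"dy":0.08,"dz":0,"wx":0,"wy":0,"wz":0},{"gripper":0.6,"dx":0.022,"dy":0.12,"dz":0,"wx":0,"wy":0,"wz":0},{"gripper":0.6,"dx":0.029,"dy":0.16,"dz":0,"wx":0,"wy":0,"wz":0},{"gripper":0.6,"dx":0.036,"dy":0.2,"dz":0,"wx":0,"wy":0,"wz":0}]'
python3 -m inch '[{"gripper":0.6,"dx":0.008,"dy":0.04,"dz":0,"wx":0,"wy":0,"wz":0},{"gripper":0.6,"dx":0.016,"dy":0.08,"dz":0,"wx":0,"wy":0,"wz":0},{"gripper":0.6,"dx":0.024,"dy":0.12,"dz":0,"wx":0,"wy":0,"wz":0},{"gripper":0.6,"dx":0.024,"dy":0.12,"dz":0,"wx":0,"wy":0,"wz":0},{"gripper":0.6,"dx":0.024,"dy":0.12,"dz":0,"wx":0,"wy":0,"wz":0}]'
```

```text
clock: 33.1
eef_pos: [448.2, -41.4, 40.2]
eef_rot: [-3.142, 0.0, 1.57]
wrist_force: [-0.4, 0.3, 0.1]
finger_gap: 83.6
finger_force: 0.0
clock: 33.52
eef_pos: [461.7, 26.0, 163.8]
eef_rot: [3.135, 0.0, 1.566]
wrist_force: [0.6, -0.1, -0.8]
finger_gap: 74.6
finger_force: 0.0
clock: 33.93
eef_pos: [496.1, 228.8, 160.3]
eef_rot: [3.141, -0.0, 1.57]
wrist_force: [1.2, -0.7, 0.9]
finger_gap: 56.3
finger_force: 0.0
clock: 34.35
eef_pos: [519.7, 348.0, 159.1]
eef_rot: [-3.14, 0.001, 1.572]
wrist_force: [0.5, -0.3, -0.3]
finger_gap: 56.1
finger_force: 0.0
```

```bash
python3 -m inch '[{"gripper":0.6,"dx":0,"dy":0,"dz":-0.025,"wx":0,"wy":0,"wz":0},{"gripper":0.6,"dx":0,"dy":0,"dz":-0.055,"wx":0,"wy":0,"wz":0},{"gripper":0.6,"dx":0,"dy":0,"dz":-0.08,"wx":0,"wy":0,"wz":0},{"gripper":0.6,"dx":0,"dy":0,"dz":-0.095,"wx":0,"wy":0,"wz":0},{"gripper":0.6,"dx":0,"dy":0,"dz":-0.1005,"wx":0,"wy":0,"wz":0}]'
python3 -m inch '[{"gripper":0.35,"dx":0,"dy":0,"dz":0,"wx":0,"wy":0,"wz":0},{"gripper":0.3,"dx":0,"dy":0,"dz":0,"wx":0,"wy":0,"wz":0},{"gripper":0.1,"dx":0,"dy":0,"dz":0,"wx":0,"wy":0,"wz":0},{"gripper":0.1,"dx":0,"dy":0,"dz":0,"wx":0,"wy":0,"wz":0},{"gripper":0.1,"dx":0,"dy":0,"dz":0,"wx":0,"wy":0,"wz":0}]'
python3 -m inch '[{"gripper":0.1,"dx":0,"dy":0,"dz":0,"wx":0,"wy":0,"wz":0},{"gripper":0.1,"dx":0,"dy":0,"dz":0,"wx":0,"wy":0,"wz":0},{"gripper":0.1,"dx":0,"dy":0,"dz":0,"wx":0,"wy":0,"wz":0},{"gripper":0.1,"dx":0,"dy":0,"dz":0,"wx":0,"wy":0,"wz":0},{"gripper":0.1,"dx":0,"dy":0,"dz":0,"wx":0,"wy":0,"wz":0}]'
python3 -m inch '[{"gripper":0.1,"dx":0,"dy":0,"dz":0.003,"wx":0,"wy":0,"wz":0},{"gripper":0.1,"dx":0,"dy":0,"dz":0.01,"wx":0,"wy":0,"wz":0},{"gripper":0.1,"dx":0,"dy":0,"dz":0.023,"wx":0,"wy":0,"wz":0},{"gripper":0.1,"dx":0,"dy":0,"dz":0.038,"wx":0,"wy":0,"wz":0},{"gripper":0.1,"dx":0,"dy":0,"dz":0.054,"wx":0,"wy":0,"wz":0}]'
```

```text
clock: 34.77
eef_pos: [519.3, 344.7, 57.3]
eef_rot: [-3.138, 0.002, 1.568]
wrist_force: [0.3, 1.0, 0.1]
finger_gap: 56.4
finger_force: 0.0
clock: 35.18
eef_pos: [520.6, 346.8, 60.7]
eef_rot: [3.14, -0.001, 1.57]
wrist_force: [-0.6, 0.0, 0.6]
finger_gap: 26.7
finger_force: 0.0
clock: 35.6
eef_pos: [520.6, 346.8, 60.5]
eef_rot: [3.141, -0.0, 1.57]
wrist_force: [0.4, -1.5, 6.6]
finger_gap: 23.9
finger_force: 15.0
clock: 36.02
eef_pos: [520.2, 346.6, 115.2]
eef_rot: [-3.142, -0.0, 1.57]
wrist_force: [-0.9, 0.5, -1.9]
finger_gap: 23.4
finger_force: 15.0
```

```bash
python3 -m inch '[{"gripper":0.1,"dx":-0.002,"dy":-0.01,"dz":0,"wx":0,"wy":0,"wz":0},{"gripper":0.1,"dx":-0.007,"dy":-0.03,"dz":0,"wx":0,"wy":0,"wz":0},{"gripper":0.1,"dx":-0.014,"dy":-0.06,"dz":0,"wx":0,"wy":0,"wz":0},{"gripper":0.1,"dx":-0.022,"dy":-0.09,"dz":0,"wx":0,"wy":0,"wz":0},{"gripper":0.1,"dx":-0.03,"dy":-0.12,"dz":0,"wx":0,"wy":0,"wz":0}]'
python3 -m inch '[{"gripper":0.1,"dx":-0.008,"dy":-0.03,"dz":0,"wx":0,"wy":0,"wz":0},{"gripper":0.1,"dx":-0.016,"dy":-0.06,"dz":0,"wx":0,"wy":0,"wz":0},{"gripper":0.1,"dx":-0.024,"dy":-0.088,"dz":0,"wx":0,"wy":0,"wz":0},{"gripper":0.1,"dx":-0.032,"dy":-0.116,"dz":0,"wx":0,"wy":0,"wz":0},{"gripper":0.1,"dx":-0.04,"dy":-0.142,"dz":0,"wx":0,"wy":0,"wz":0}]'
python3 -m inch '[{"gripper":0.1,"dx":-0.003,"dy":-0.02,"dz":0,"wx":0,"wy":0,"wz":0},{"gripper":0.1,"dx":-0.004,"dy":-0.035,"dz":0,"wx":0,"wy":0,"wz":0},{"gripper":0.1,"dx":-0.005,"dy":-0.043,"dz":0,"wx":0,"wy":0,"wz":0},{"gripper":0.1,"dx":-0.005,"dy":-0.045,"dz":0,"wx":0,"wy":0,"wz":0},{"gripper":0.1,"dx":-0.005,"dy":-0.045,"dz":0,"wx":0,"wy":0,"wz":0}]'
python3 -m inch '[{"gripper":0.1,"dx":0,"dy":0,"dz":-0.01,"wx":0,"wy":0,"wz":0},{"gripper":0.1,"dx":0,"dy":0,"dz":-0.025,"wx":0,"wy":0,"wz":0},{"gripper":0.1,"dx":0,"dy":0,"dz":-0.04,"wx":0,"wy":0,"wz":0},{"gripper":0.1,"dx":0,"dy":0,"dz":-0.05,"wx":0,"wy":0,"wz":0},{"gripper":0.1,"dx":0,"dy":0,"dz":-0.054,"wx":0,"wy":0,"wz":0}]'
python3 -m inch '[{"gripper":0.1,"dx":0,"dy":0,"dz":-0.001,"wx":0,"wy":0,"wz":0},{"gripper":0.1,"dx":0,"dy":0,"dz":-0.0025,"wx":0,"wy":0,"wz":0},{"gripper":0.1,"dx":0,"dy":0,"dz":-0.004,"wx":0,"wy":0,"wz":0},{"gripper":0.1,"dx":0,"dy":0,"dz":-0.005,"wx":0,"wy":0,"wz":0},{"gripper":0.1,"dx":0,"dy":0,"dz":-0.005,"wx":0,"wy":0,"wz":0}]'
```

```text
clock: 36.43
eef_pos: [489.2, 224.8, 113.4]
eef_rot: [-3.141, 0.0, 1.57]
wrist_force: [-0.5, 0.1, -2.1]
finger_gap: 23.8
finger_force: 15.0
clock: 36.85
eef_pos: [449.0, 82.8, 113.6]
eef_rot: [-3.142, 0.0, 1.569]
wrist_force: [1.1, -0.0, -0.7]
finger_gap: 23.6
finger_force: 15.0
clock: 37.27
eef_pos: [445.1, 39.4, 113.7]
eef_rot: [3.142, -0.0, 1.569]
wrist_force: [-1.0, -0.2, -1.2]
finger_gap: 23.5
finger_force: 15.0
clock: 37.68
eef_pos: [444.4, 40.2, 57.8]
eef_rot: [-3.139, -0.0, 1.571]
wrist_force: [0.6, -0.6, -1.5]
finger_gap: 24.1
finger_force: 15.0
clock: 38.1
eef_pos: [445.7, 39.7, 55.4]
eef_rot: [3.14, -0.0, 1.57]
wrist_force: [-2.1, -0.1, 4.3]
finger_gap: 23.9
finger_force: 15.0
```

```bash
python3 -m inch '[{"gripper":0.6,"dx":0,"dy":0,"dz":0,"wx":0,"wy":0,"wz":0},{"gripper":0.6,"dx":0,"dy":0,"dz":0,"wx":0,"wy":0,"wz":0},{"gripper":0.6,"dx":0,"dy":0,"dz":0,"wx":0,"wy":0,"wz":0},{"gripper":0.6,"dx":0,"dy":0,"dz":0,"wx":0,"wy":0,"wz":0},{"gripper":0.6,"dx":0,"dy":0,"dz":0,"wx":0,"wy":0,"wz":0}]'
python3 -m inch '[{"gripper":0.6,"dx":0,"dy":0,"dz":0.03,"wx":0,"wy":0,"wz":0},{"gripper":0.6,"dx":0,"dy":0,"dz":0.07,"wx":0,"wy":0,"wz":0},{"gripper":0.85,"dx":0,"dy":0,"dz":0.1,"wx":0,"wy":0,"wz":0},{"gripper":0.85,"dx":-0.002,"dy":0.03,"dz":0.1,"wx":0,"wy":0,"wz":0},{"gripper":0.85,"dx":-0.004,"dy":0.07,"dz":0.1,"wx":0,"wy":0,"wz":0}]'
python3 -m inch '[{"gripper":0.85,"dx":-0.002,"dy":0.04,"dz":0,"wx":0,"wy":0,"wz":0},{"gripper":0.85,"dx":-0.004,"dy":0.08,"dz":0,"wx":0,"wy":0,"wz":0},{"gripper":0.85,"dx":-0.006,"dy":0.12,"dz":0,"wx":0,"wy":0,"wz":0},{"gripper":0.85,"dx":-0.006,"dy":0.16,"dz":0,"wx":0,"wy":0,"wz":0},{"gripper":0.85,"dx":-0.006,"dy":0.184,"dz":0,"wx":0,"wy":0,"wz":0}]'
python3 -m inch '[{"gripper":0.85,"dx":0,"dy":0,"dz":0,"wx":0,"wy":0,"wz":0},{"gripper":0.85,"dx":0,"dy":0,"dz":-0.02,"wx":0,"wy":0,"wz":0},{"gripper":0.85,"dx":0,"dy":0,"dz":-0.04,"wx":0,"wy":0,"wz":0},{"gripper":0.85,"dx":0,"dy":0,"dz":-0.055,"wx":0,"wy":0,"wz":0},{"gripper":0.85,"dx":0,"dy":0,"dz":-0.055,"wx":0,"wy":0,"wz":0}]'
```

```text
clock: 38.52
eef_pos: [445.3, 39.6, 54.8]
eef_rot: [3.141, -0.0, 1.57]
wrist_force: [0.0, 0.7, 0.6]
finger_gap: 53.4
finger_force: 0.0
clock: 38.93
eef_pos: [442.2, 109.1, 156.7]
eef_rot: [3.138, -0.0, 1.566]
wrist_force: [0.7, 0.3, -1.1]
finger_gap: 73.0
finger_force: 0.0
clock: 39.35
eef_pos: [434.5, 296.9, 154.7]
eef_rot: [3.141, -0.0, 1.571]
wrist_force: [0.8, -0.4, 0.6]
finger_gap: 80.0
finger_force: 0.0
clock: 39.77
eef_pos: [434.0, 292.4, 97.0]
eef_rot: [-3.138, 0.002, 1.569]
wrist_force: [0.1, 0.2, -0.9]
finger_gap: 79.9
finger_force: 0.0
```

```bash
python3 -m inch '[{"gripper":0.85,"dx":0,"dy":0,"dz":-0.02,"wx":0,"wy":0,"wz":0},{"gripper":0.85,"dx":0,"dy":0,"dz":-0.04,"wx":0,"wy":0,"wz":0},{"gripper":0.85,"dx":0,"dy":0,"dz":-0.058,"wx":0,"wy":0,"wz":0},{"gripper":0.85,"dx":0,"dy":0,"dz":-0.0675,"wx":0,"wy":0,"wz":0},{"gripper":0.7,"dx":0,"dy":0,"dz":-0.0675,"wx":0,"wy":0,"wz":0}]'
python3 -m inch '[{"gripper":0.5,"dx":0,"dy":0,"dz":0,"wx":0,"wy":0,"wz":0},{"gripper":0.2,"dx":0,"dy":0,"dz":0,"wx":0,"wy":0,"wz":0},{"gripper":0.2,"dx":0,"dy":0,"dz":0,"wx":0,"wy":0,"wz":0},{"gripper":0.2,"dx":0,"dy":0,"dz":0,"wx":0,"wy":0,"wz":0},{"gripper":0.2,"dx":0,"dy":0,"dz":0,"wx":0,"wy":0,"wz":0}]'
python3 -m inch '[{"gripper":0.2,"dx":0,"dy":0,"dz":0,"wx":0,"wy":0,"wz":0},{"gripper":0.2,"dx":0,"dy":0,"dz":0,"wx":0,"wy":0,"wz":0},{"gripper":0.2,"dx":0,"dy":0,"dz":0,"wx":0,"wy":0,"wz":0},{"gripper":0.2,"dx":0,"dy":0,"dz":0,"wx":0,"wy":0,"wz":0},{"gripper":0.2,"dx":0,"dy":0,"dz":0,"wx":0,"wy":0,"wz":0}]'
python3 -m inch '[{"gripper":0.2,"dx":0,"dy":0,"dz":0.003,"wx":0,"wy":0,"wz":0},{"gripper":0.2,"dx":0,"dy":0,"dz":0.01,"wx":0,"wy":0,"wz":0},{"gripper":0.2,"dx":0,"dy":0,"dz":0.023,"wx":0,"wy":0,"wz":0},{"gripper":0.2,"dx":0,"dy":0,"dz":0.038,"wx":0,"wy":0,"wz":0},{"gripper":0.2,"dx":0,"dy":0,"dz":0.054,"wx":0,"wy":0,"wz":0}]'
```

```text
clock: 40.18
eef_pos: [434.7, 293.0, 31.2]
eef_rot: [-3.139, 0.001, 1.569]
wrist_force: [-0.8, -1.2, -0.3]
finger_gap: 76.4
finger_force: 0.0
clock: 40.6
eef_pos: [435.5, 293.8, 32.9]
eef_rot: [3.141, -0.001, 1.57]
wrist_force: [1.0, 0.6, 3.1]
finger_gap: 43.4
finger_force: 15.5
clock: 41.02
eef_pos: [435.5, 293.8, 32.9]
eef_rot: [3.141, -0.0, 1.57]
wrist_force: [-1.4, -1.4, 6.7]
finger_gap: 43.2
finger_force: 15.0
clock: 41.43
eef_pos: [435.0, 293.5, 87.0]
eef_rot: [-3.141, 0.0, 1.57]
wrist_force: [-0.7, -0.1, -1.1]
finger_gap: 43.8
finger_force: 15.0
```

```bash
python3 -m inch '[{"gripper":0.2,"dx":0,"dy":-0.01,"dz":0,"wx":0,"wy":0,"wz":0},{"gripper":0.2,"dx":0.001,"dy":-0.03,"dz":0,"wx":0,"wy":0,"wz":0},{"gripper":0.2,"dx":0.002,"dy":-0.06,"dz":0,"wx":0,"wy":0,"wz":0},{"gripper":0.2,"dx":0.003,"dy":-0.09,"dz":0,"wx":0,"wy":0,"wz":0},{"gripper":0.2,"dx":0.004,"dy":-0.12,"dz":0,"wx":0,"wy":0,"wz":0}]'
python3 -m inch '[{"gripper":0.2,"dx":0.001,"dy":-0.027,"dz":0,"wx":0,"wy":0,"wz":0},{"gripper":0.2,"dx":0.002,"dy":-0.048,"dz":0,"wx":0,"wy":0,"wz":0},{"gripper":0.2,"dx":0.002,"dy":-0.061,"dz":0,"wx":0,"wy":0,"wz":0},{"gripper":0.2,"dx":0.002,"dy":-0.067,"dz":0,"wx":0,"wy":0,"wz":0},{"gripper":0.2,"dx":0.002,"dy":-0.067,"dz":0,"wx":0,"wy":0,"wz":0}]'
python3 -m inch '[{"gripper":0.2,"dx":0,"dy":0,"dz":-0.01,"wx":0,"wy":0,"wz":0},{"gripper":0.2,"dx":0,"dy":0,"dz":-0.025,"wx":0,"wy":0,"wz":0},{"gripper":0.2,"dx":0,"dy":0,"dz":-0.04,"wx":0,"wy":0,"wz":0},{"gripper":0.2,"dx":0,"dy":0,"dz":-0.05,"wx":0,"wy":0,"wz":0},{"gripper":0.2,"dx":0,"dy":0,"dz":-0.054,"wx":0,"wy":0,"wz":0}]'
python3 -m inch '[{"gripper":0.2,"dx":0,"dy":0,"dz":-0.001,"wx":0,"wy":0,"wz":0},{"gripper":0.2,"dx":0,"dy":0,"dz":-0.0025,"wx":0,"wy":0,"wz":0},{"gripper":0.2,"dx":0,"dy":0,"dz":-0.004,"wx":0,"wy":0,"wz":0},{"gripper":0.2,"dx":0,"dy":0,"dz":-0.005,"wx":0,"wy":0,"wz":0},{"gripper":0.2,"dx":0,"dy":0,"dz":-0.005,"wx":0,"wy":0,"wz":0}]'
```

```text
clock: 41.85
eef_pos: [438.5, 171.8, 85.6]
eef_rot: [-3.141, 0.0, 1.57]
wrist_force: [1.1, -0.2, -0.2]
finger_gap: 43.4
finger_force: 15.0
clock: 42.27
eef_pos: [440.9, 105.5, 85.9]
eef_rot: [-3.141, 0.0, 1.568]
wrist_force: [0.5, -0.3, -0.2]
finger_gap: 43.8
finger_force: 15.0
clock: 42.68
eef_pos: [440.3, 107.1, 30.3]
eef_rot: [-3.139, 0.0, 1.571]
wrist_force: [-1.3, 0.6, -1.5]
finger_gap: 43.8
finger_force: 15.0
clock: 43.1
eef_pos: [441.6, 106.8, 27.8]
eef_rot: [3.141, -0.0, 1.57]
wrist_force: [-1.9, 0.3, 2.2]
finger_gap: 43.3
finger_force: 15.0
```

Release, back off upwards and away towards +y for a clear view.

```bash
python3 -m inch '[{"gripper":0.85,"dx":0,"dy":0,"dz":0,"wx":0,"wy":0,"wz":0},{"gripper":0.85,"dx":0,"dy":0,"dz":0,"wx":0,"wy":0,"wz":0},{"gripper":0.85,"dx":0,"dy":0,"dz":0,"wx":0,"wy":0,"wz":0},{"gripper":0.85,"dx":0,"dy":0,"dz":0,"wx":0,"wy":0,"wz":0},{"gripper":0.85,"dx":0,"dy":0,"dz":0,"wx":0,"wy":0,"wz":0}]'
python3 -m inch '[{"gripper":0.85,"dx":0,"dy":0,"dz":0.03,"wx":0,"wy":0,"wz":0},{"gripper":0.85,"dx":0,"dy":0,"dz":0.07,"wx":0,"wy":0,"wz":0},{"gripper":0.85,"dx":0,"dy":0,"dz":0.11,"wx":0,"wy":0,"wz":0},{"gripper":0.85,"dx":0,"dy":0,"dz":0.15,"wx":0,"wy":0,"wz":0},{"gripper":0.85,"dx":0,"dy":0,"dz":0.18,"wx":0,"wy":0,"wz":0}]'
python3 -m inch '[{"gripper":0.85,"dx":0,"dy":0.04,"dz":0,"wx":0,"wy":0,"wz":0},{"gripper":0.85,"dx":0,"dy":0.08,"dz":0,"wx":0,"wy":0,"wz":0},{"gripper":0.85,"dx":0,"dy":0.12,"dz":0,"wx":0,"wy":0,"wz":0},{"gripper":0.85,"dx":0,"dy":0.16,"dz":0,"wx":0,"wy":0,"wz":0},{"gripper":0.85,"dx":0,"dy":0.2,"dz":0,"wx":0,"wy":0,"wz":0}]'
python3 -m inch '[{"gripper":0.85,"dx":-0.03,"dy":0.03,"dz":0,"wx":0,"wy":0,"wz":0},{"gripper":0.85,"dx":-0.06,"dy":0.06,"dz":0,"wx":0,"wy":0,"wz":0},{"gripper":0.85,"dx":-0.09,"dy":0.09,"dz":0,"wx":0,"wy":0,"wz":0},{"gripper":0.85,"dx":-0.12,"dy":0.12,"dz":0,"wx":0,"wy":0,"wz":0},{"gripper":0.85,"dx":-0.12,"dy":0.12,"dz":0,"wx":0,"wy":0,"wz":0}]'
python3 -c "
from h import *
b=snap('top','t8.png');a=cv2.imread('pics/top0.png')
cv2.imwrite('pics/c8.png',np.hstack([cv2.resize(x[165:315,235:520],None,fx=1.4,fy=2.8) for x in (a,b)]))"
```

```text
clock: 43.52
eef_pos: [441.3, 106.6, 27.3]
eef_rot: [3.142, -0.0, 1.57]
wrist_force: [0.1, 0.1, -1.5]
finger_gap: 73.4
finger_force: 0.0
clock: 43.93
eef_pos: [441.4, 106.7, 210.6]
eef_rot: [3.139, -0.0, 1.57]
wrist_force: [0.7, -0.2, -0.4]
finger_gap: 79.9
finger_force: 0.0
clock: 44.35
eef_pos: [440.8, 308.6, 207.3]
eef_rot: [3.141, -0.0, 1.569]
wrist_force: [1.5, -0.3, 1.2]
finger_gap: 79.8
finger_force: 0.0
clock: 44.77
eef_pos: [317.0, 430.1, 207.2]
eef_rot: [-3.141, -0.001, 1.574]
wrist_force: [-0.0, -0.1, 0.3]
finger_gap: 80.1
finger_force: 0.0
```

View pics/c8.png

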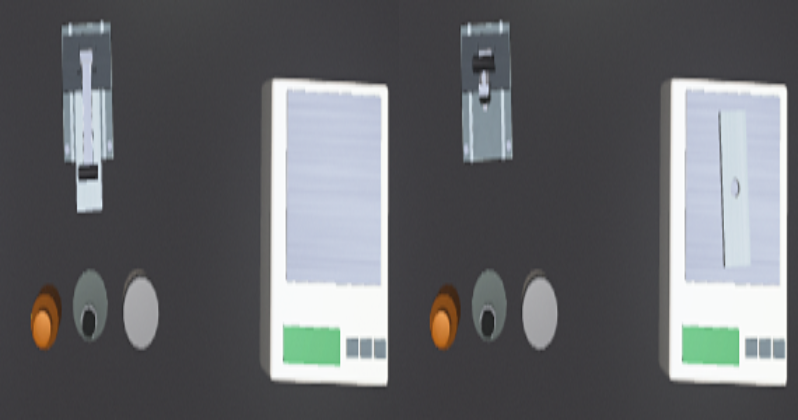

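Before and after match: bottle, flask and jar are at the same pixels within about 1 px (about 2 mm). The coupon lies flat in the middle of the pan, with its hole at crop (735,187). Handing in.

```bash
python3 -m inch '[{"gripper":0.85,"dx":0,"dy":0,"dz":0,"wx":0,"wy":0,"wz":0},{"gripper":0.85,"dx":0,"dy":0,"dz":0,"wx":0,"wy":0,"wz":0},{"gripper":0.85,"dx":0,"dy":0,"dz":0,"wx":0,"wy":0,"wz":0},{"gripper":0.85,"dx":0,"dy":0,"dz":0,"wx":0,"wy":0,"wz":0},{"gripper":0.85,"dx":0,"dy":0,"dz":0,"wx":0,"wy":0,"wz":0}]' >/dev/null; python3 -c "
from cell import manip
print(manip.sign_off())"
```

```text
the job is handed in; nothing more can be done
None
```

Job handed in at about 45 s with no verdict returned; by the last top picture the coupon lies flat in the middle of the balance pan, and bottle, jar and flask stand upright within about 2 mm of where they started.

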